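# Unstack the seed tins and file the vials

## Robot

A 7-joint arm with a two-finger parallel gripper is mounted at the origin on the work surface. World frame = base frame: x ahead of the robot, y to its left, z up, the work surface at z = 0. Lengths are in m, angles in rad, forces in N, time in s.
With the tool pointing down it reaches from about 0.35 to 0.9 m from the base axis. Payload 19.9 kg.
Tool frame: the origin (TCP) lies between the finger pads; the fingertips stand 22 mm ahead of it and the grasp point (between the pads) lies 3 mm ahead of it; z points along the fingers, y is the direction in which the jaws open and shut (so a half turn about z gives the same grasp; the last joint's range is limited). The gripper opens to 85 mm and grips with 20 to 120 N. Pads are 22 mm wide; open, the fingers measure 114 mm over their backs; the gripper's body (76 mm by 85 mm) begins 54 mm behind the grasp point. The pads swing forward as they close: fully open they stand 13 mm farther back than shut.
Start: joints at [1.083, 0.417, -0.01, 1.614, 0.005, 1.111, -0.053], TCP at [0.27, -0.564, 0.253] pointing down, gripper open.
Joint ranges: [-2.81, 2.81], [-0.39, 2.02], [-1.27, 1.25], [0.06, 2.57], [-1.19, 4.33], [0.19, 2], [-2.82, 2.82]. Speed limits (rad/s): [1.89, 1.89, 2.39, 2.39, 3.01, 3.01, 3.01].

## Interface

Orientations are given as a unit quaternion [w, x, y, z].
In Python, from plant import r gives the robot as it stands. The module is installed in compiled form; this text tells all that it offers.
- The arm moves only by the tool apply_moves, never from a script. Its argument "deltas" is a list of rows, each an object of numbers: "tx", "ty", "tz": the shift along the world's x, y, z in cm; "rx", "ry", "rz": the turn, a rotation vector about the world's x, y, z in rad. In form: [{"tx": .., "ty": .., "tz": .., "rx": .., "ry": .., "rz": ..}, ...]. A call has 1 to 5 rows; each row is the pose to reach, as a shift and turn from the pose measured when the call began; what a row does not reach only later rows make up. A row lasts 1/12 s, in which the tool goes at most 41.7 mm and 7.16 degrees, less where a joint would pass 70% of its speed; a pose out of reach is approached as far as the arm can. A call with a gripper value outside its range is refused whole. "claw" is the opening in per cent of the stroke, from 0 (shut) to 100 (fully open), set as the call begins (left out, the last holds). The fingers move at their own pace and stop on an object; "squeeze" is the grip in N (left out, the last holds). Time passes only in rows, so rows that repeat a pose let the fingers close. It gives the time, the measured TCP pose, the force and the opening at its end, in the units of the state.
- r.observe(): the state, without advancing time (a new reading comes with each control period).
- r.capture(name): name is "scene" or "top"; returns a dict with "img" (420x560x3 uint8, red, green, blue), "intrinsics" (3x3 intrinsics, pixels), "rvec" (rotation vector, rad) and "tvec" (3), from world to camera coordinates, as OpenCV has them. Camera axes: x right, y down, z forward; pixel columns grow to the right and rows downward; lengths in m; the calibration is good to about 2 mm. A picture is of the moment at which its call begins. There is no depth.
- r.close_job(): hands the job in, once; it reports no verdict.
The state is a dict: "t": time; "q": joint angles; "qvel": joint speeds; "tau": joint torques, N m; "eef_pos": TCP position; "orientation": TCP orientation; "force": force on the tool from outside, world axes, zero at the start; "torque": the same for the moment, N m; "gripper_width": opening from 0.0 (shut) to 1.0 (fully open).
Only numpy, scipy, OpenCV 4.12 (cv2) and the standard library are available. Lean on these libraries where they do the work, as an engineer would, in place of code of your own. Each camera call takes 0.05 s, during which the arm holds its last target. There are 200 camera calls.

## Task

Put the seed samples away: take the stack of three tins apart and set each tin upright on the cork mat of its own shape (square, round, oblong), centred, with the square and oblong tins turned in line with their mats. Stand the two loose red-capped vials upright in the two free end cells of the wooden vial box, one in each, right down on the cell floor, and leave the vial already standing in the middle cell there, upright.

Things in the scene. Friction and masses are not known exactly. Their poses are not given: they have to be found in the camera images.
- tin_square_center (a point): Square lidded metal tin, 64 x 64 mm, 46 mm tall; bottom of the stack, on the table. Origin at its centre, half-way up; z up. x and y square to its sides.
- tin_round_center (a point): Round lidded metal tin, diameter 54 mm, 44 mm tall; middle of the stack, on top of the square tin. Origin at its centre, half-way up; z up. 
- tin_oblong_center (a point): Oblong lidded metal tin, 50 mm along its x, 28 mm along its y, 44 mm tall; top of the stack, on the round tin. Origin at its centre, half-way up; z up. 
- mat_square: Square cork mat, 88 x 88 mm, 4 mm thick, fixed flat on the table: place of the square tin. Origin at the centre of its underside (table level); x and y square to its sides.
- mat_round: Round cork mat, diameter 82 mm, 4 mm thick, fixed flat on the table: place of the round tin. Origin at the centre of its underside.
- mat_oblong: Oblong cork mat, 78 mm along its x, 54 mm along its y, 4 mm thick, fixed flat on the table: place of the oblong tin. Origin at the centre of its underside.
- vial_tall_center (a point): Tall seed vial standing alone on the table: clear tube with seeds, paper label and red cap, diameter 28 mm, 98 mm tall. Origin at its centre, half-way up; z up. Hold it at half height or up to 15 mm above, so that the fingers clear the box walls.
- vial_short_center (a point): Short seed vial standing alone on the table, same make, diameter 28 mm, 80 mm tall. Origin at its centre, half-way up; z up. Hold it at half height or up to 15 mm above, so that the fingers clear the box walls.
- vial_box: Light wooden box fixed on the table, 160 mm along its x, 56 mm along its y, 22 mm high, walls, dividers and floor 4 mm thick: three open cells in a row along x, each about 48 x 48 mm inside, centres at x = -52, 0 and +52 mm, y = 0. The middle cell is taken; the two end cells are free. Origin at the centre of its underside.
- vial_filed_center (a point): Vial already standing in the middle cell of the box, to be left there: like the short one, diameter 28 mm, 80 mm tall, red cap. Origin at its centre, half-way up; z up. 

How it is judged:
By the outcome, as a careful person would: the job done as asked, in the order asked, and still so for the second after the job is handed in, with the robot touching nothing.
It also fails if it takes over 125 s, if anything falls off the work surface, if the arm or the gripper's body presses on something with over 40 N, if the wrist force passes 120 N, or if a joint passes its speed limit or range.

## Working session

There is one attempt and no reset: what is moved stays moved. The work goes in short steps, Python scripts to look and compute and a tool call to move; the robot and the scene stay as the last step left them, time stands still between calls to the robot, and variables do not carry over. Pictures are saved under pics/ and viewed, about 12 in all and at most 16, crops included, and the job is handed in when it is done.

Besides the shell and the picture viewer there is one more tool, called after "Call:" as name(argument=value, ...), one argument or row to a line, values as JSON. apply_moves: Moves the arm, as the interface text tells. Its arguments: {"type":"object","properties":{"deltas":{"type":"array"},"claw":{"type":"number"},"squeeze":{"type":"number"}},"required":["deltas"]}

```bash
mkdir -p pics; cat > h.py <<'E'
import numpy as np, cv2
from plant import r
def snap(n,f=None):
    c=r.capture(n)
    if f: cv2.imwrite('pics/'+f+'.png',c['img'][:,:,::-1])
    return c
def ray(c,uv,z):
    K=np.array(c['intrinsics'],float);R,_=cv2.Rodrigues(np.array(c['rvec'],float));t=np.array(c['tvec'],float).ravel()
    uv=np.atleast_2d(np.array(uv,float))
    d=np.c_[uv,np.ones(len(uv))]@np.linalg.inv(K).T@R
    o=-R.T@t
    return o+d*((z-o[2])/d[:,2])[:,None]
def proj(c,p):
    return cv2.projectPoints(np.atleast_2d(np.array(p,float)),np.array(c['rvec'],float),np.array(c['tvec'],float),np.array(c['intrinsics'],float),None)[0][:,0]
E
python3 - <<'E'
from h import *
for n in('scene','top'):
    c=snap(n,n+'0'); R,_=cv2.Rodrigues(np.array(c['rvec'],float)); print(n,-R.T@np.array(c['tvec']).ravel(),R[2],c['intrinsics'])
print(r.observe())
E
```

```text
scene [1.36414134 0.00585161 0.631497  ] [-0.82575778 -0.02493195 -0.56347359] [[443.93741202   0.         274.9539668 ]
 [  0.         443.93741202 204.71885711]
 [  0.           0.           1.        ]]
top [ 0.38164653 -0.00408684  1.22889167] [ 0.13641145  0.01804408 -0.99048792] [[486.71053854   0.         286.81616486]
 [  0.         486.71053854 203.0861707 ]
 [  0.           0.           1.        ]]
{'t': 0.1, 'q': array([ 1.08249944,  0.41790399, -0.01033437,  1.61410531,  0.00469804,
        1.11073201, -0.05300016]), 'qvel': array([ 4.24381825e-05, -2.16751091e-03,  1.95052080e-03, -2.03285758e-03,
       -1.76998571e-03,  1.36936465e-03,  1.01545574e-03]), 'tau': array([ 2.18691193e-04, -8.65820360e+01,  6.79957084e-01, -4.35636699e+01,
        1.92470796e-02,  4.87003286e-03, -9.40650864e-06]), 'eef_pos': array([ 0.26993234, -0.56337666,  0.25273275]), 'orientation': array([-5.39108625e-04,  9.75146076e-01,  2.21562211e-01, -1.59745914e-04]), 'force': array([0.63199036, 0.13654433, 0.68474452]), 'torque': array([-0.0124958 , -0.02708569,  0.02130087]), 'gripper_width': 1.0035012401552161}
```

View pics/scene0.png

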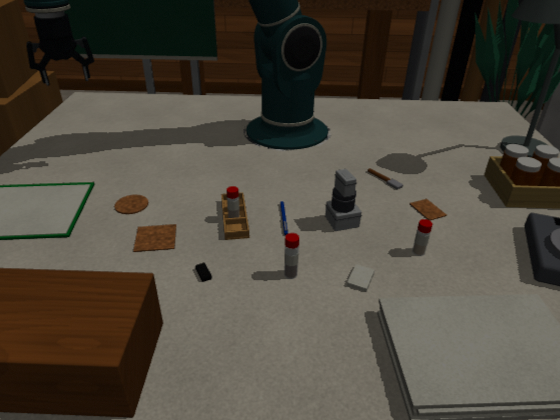

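View pics/top0.png

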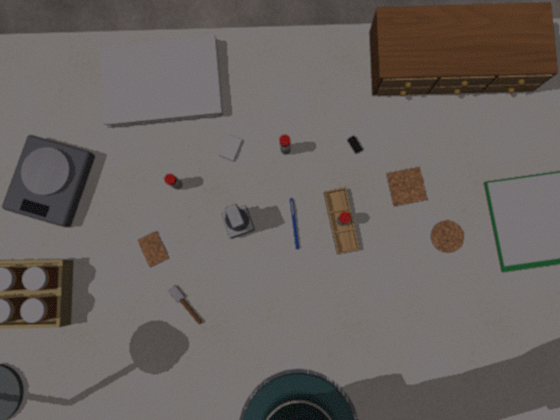

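The top view shows the stack at about (238,218), the square mat at (407,186), the round mat at (447,236), the oblong mat at (153,249) and the box at (341,221). The red caps are at (285,140), (171,180) and (345,217). Next I measure these.

```bash
cat > m.py <<'E'
from h import *
c=snap('top'); s=snap('scene')
def blobs(m,amin):
    n,l,st,ce=cv2.connectedComponentsWithStats(m.astype(np.uint8))
    return [(l==i).astype(np.uint8) for i in range(1,n) if st[i,4]>=amin]
def cent(b):
    M=cv2.moments(b,True);return (M['m10']/M['m00'],M['m01']/M['m00'])
for nm,C in(('top',c),('scene',s)):
    im=C['img'].astype(int);hsv=cv2.cvtColor(C['img'],cv2.COLOR_RGB2HSV)
    red=(im[...,0]>90)&(im[...,1]<45)&(im[...,2]<45)
    for b in blobs(red,25): print(nm,'red',np.round(cent(b),1),b.sum(),*[ray(C,cent(b),z)[0,:2].round(3) for z in(.098,.08,.084)])
hsv=cv2.cvtColor(c['img'],cv2.COLOR_RGB2HSV)
cork=(hsv[...,0]<22)&(hsv[...,1]>75)&(hsv[...,2]>45)
for b in blobs(cork,250):
    ct=max(cv2.findContours(b,cv2.RETR_EXTERNAL,cv2.CHAIN_APPROX_NONE)[0],key=len)[:,0]
    u=cent(b)
    if u[1]<110 or u[0]<100: continue
    z=.022 if 320<u[0]<365 else .004
    P=ray(c,ct,z)[:,:2]; rc=cv2.minAreaRect((P*1000).astype(np.float32))
    print('cork',np.round(u,1),b.sum(),'cen',ray(c,u,z)[0,:2].round(4),'rect mm',np.round(rc[0],1),np.round(rc[1],1),round(rc[2],1))
def crop(C,x,y,w,h,k):
    a=C['img'][y:y+h,x:x+w,::-1]; a=cv2.convertScaleAbs(a,alpha=1.6)
    return cv2.resize(a,(w*k,h*k),interpolation=cv2.INTER_CUBIC)
a=crop(c,210,190,66,60,6); b=crop(s,311,163,66,72,6)
b=cv2.resize(b,(396,432)); a=cv2.copyMakeBorder(a,0,72,0,0,cv2.BORDER_CONSTANT)
cv2.imwrite('pics/stack.png',np.hstack([a,b]))
E
python3 m.py
```

```text
top red [284.4 140. ] 81 [0.69  0.019] [0.694 0.02 ] [0.693 0.02 ]
top red [169.6 178.9] 78 [0.602 0.294] [0.605 0.298] [0.604 0.297]
top red [344.6 217.2] 101 [ 0.501 -0.118] [ 0.503 -0.119] [ 0.503 -0.119]
scene red [232.  188.9] 50 [ 0.525 -0.116] [ 0.496 -0.121] [ 0.502 -0.12 ]
scene red [425.4 222.5] 73 [0.63  0.289] [0.605 0.299] [0.611 0.297]
scene red [291.9 236.8] 86 [0.69  0.019] [0.668 0.019] [0.673 0.019]
cork [406.4 186.2] 1138 cen [ 0.5868 -0.2863] rect mm [ 587.1 -286.4] [86.  86.5] 9.6
cork [341.2 220.5] 1387 cen [ 0.501  -0.1165] rect mm [ 501.9 -116.4] [157.9  56.2] 10.4
cork [447.1 236.1] 812 cen [ 0.4579 -0.3808] rect mm [ 458.3 -380.7] [79.9 75. ] 88.7
cork [152.8 248.8] 622 cen [0.4416 0.3586] rect mm [441.9 358.5] [75.6 53. ] 24.2
```

View pics/stack.png

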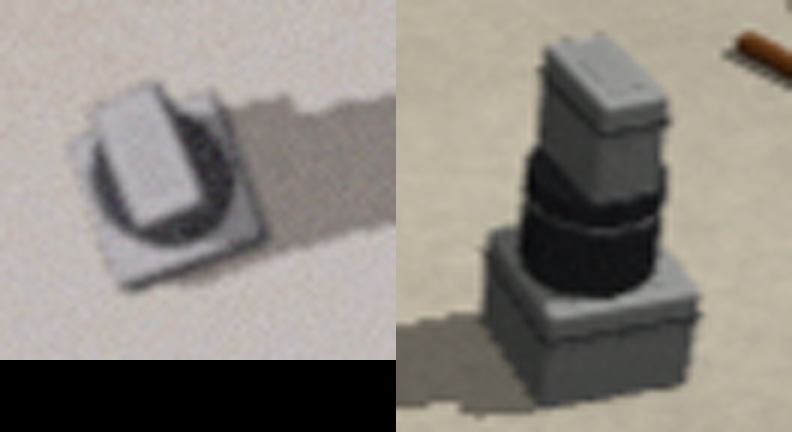

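The crop shows the light oblong lid, its corners at about (95,105), (155,82), (203,193) and (142,227). The dark round tin sits at about (164,173) and the square lid's corners are at about (70,147), (215,90), (270,240) and (125,290), all top-crop pixels. I convert these to positions.

```bash
cat > st.py <<'E'
from h import *
c=snap('top'); s=snap('scene')
def up(P,o): return np.array(P)/6-(.5-.5/6)+np.array(o)
def rect(P):
    r_=cv2.minAreaRect((P[:,:2]*1000).astype(np.float32)); return [np.round(x,1) for x in r_]
A=ray(c,up([(95,105),(155,82),(203,193),(142,227)],(210,190)),.134)
print('obl top',A[:,:2].mean(0).round(4),rect(A))
B=ray(s,up([(149,47),(203,33),(270,97),(207,122)],(311,163)),.134)
print('obl scene',B[:,:2].mean(0).round(4),rect(B))
S=ray(c,up([(70,147),(215,90),(270,240),(122,290)],(210,190)),.046)
print('sq',S[:,:2].mean(0).round(4),rect(S))
print('round',ray(c,up([(164,173)],(210,190)),.09)[0].round(4))
# gray-level refinement of the square outline: bright lid mask rectangle not needed
o=r.observe();print(o['eef_pos'])
E
python3 st.py
```

```text
obl top [0.5082 0.1354] [array([507.7, 134.7]), array([50., 26.]), np.float64(20.7)]
obl scene [0.51   0.1344] [array([511.7, 133.6]), array([57.5, 30. ]), np.float64(23.6)]
sq [0.5018 0.1383] [array([501.6, 138.3]), array([65.8, 63.6]), np.float64(19.4)]
round [0.5047 0.135  0.09  ]
[ 0.27002556 -0.56353702  0.25306693]
```

Call:
apply_moves(
  deltas=[
    {"tx": 4, "ty": 12, "tz": 0},
    {"tx": 7, "ty": 20},
    {"tx": 7, "ty": 20},
    {"tx": 7, "ty": 20},
    {"tx": 7, "ty": 20},
  ],
  claw=100,
  squeeze=40,
)

```text
invalid input at $.deltas[0]: expected keys tx, ty, tz, rx, ry, rz
```

Call:
apply_moves(
  deltas=[
    {"tx": 7, "ty": 20, "tz": 0, "rx": 0, "ry": 0, "rz": -0.08},
    {"tx": 7, "ty": 20, "tz": 0, "rx": 0, "ry": 0, "rz": -0.08},
    {"tx": 7, "ty": 20, "tz": 0, "rx": 0, "ry": 0, "rz": -0.08},
    {"tx": 7, "ty": 20, "tz": 0, "rx": 0, "ry": 0, "rz": -0.08},
    {"tx": 7, "ty": 20, "tz": 0, "rx": 0, "ry": 0, "rz": -0.08},
  ],
  claw=100,
  squeeze=40,
)

```text
t: 0.72
eef_pos: [0.339, -0.365, 0.2531]
orientation: [-0.0, 0.983, 0.182, -0.0]
force: [0.5, -0.4, 0.7]
gripper_width: 1.001
```

Call:
apply_moves(
  deltas=[
    {"tx": 7, "ty": 20, "tz": 0, "rx": 0, "ry": 0, "rz": 0},
    {"tx": 7, "ty": 20, "tz": 0, "rx": 0, "ry": 0, "rz": 0},
    {"tx": 7, "ty": 20, "tz": 0, "rx": 0, "ry": 0, "rz": 0},
    {"tx": 7, "ty": 20, "tz": 0, "rx": 0, "ry": 0, "rz": 0},
    {"tx": 7, "ty": 20, "tz": 0, "rx": 0, "ry": 0, "rz": 0},
  ],
)

```text
t: 1.13
eef_pos: [0.4073, -0.1683, 0.2534]
orientation: [0.0, 0.983, 0.182, 0.0]
force: [1.5, 0.2, -0.1]
gripper_width: 0.996
```

Call:
apply_moves(
  deltas=[
    {"tx": 7, "ty": 20, "tz": 0, "rx": 0, "ry": 0, "rz": 0},
    {"tx": 7, "ty": 20, "tz": 0, "rx": 0, "ry": 0, "rz": 0},
    {"tx": 7, "ty": 20, "tz": 0, "rx": 0, "ry": 0, "rz": 0},
    {"tx": 7, "ty": 20, "tz": 0, "rx": 0, "ry": 0, "rz": 0},
    {"tx": 7, "ty": 20, "tz": 0, "rx": 0, "ry": 0, "rz": 0},
  ],
)

```text
t: 1.55
eef_pos: [0.4758, 0.0286, 0.2537]
orientation: [0.0, 0.983, 0.182, 0.0]
force: [1.4, -2.0, -0.3]
gripper_width: 0.999
```

Call:
apply_moves(
  deltas=[
    {"tx": 2, "ty": 6, "tz": 0, "rx": 0, "ry": 0, "rz": 0},
    {"tx": 3.3, "ty": 10.6, "tz": 0, "rx": 0, "ry": 0, "rz": 0},
    {"tx": 3.3, "ty": 10.6, "tz": -3, "rx": 0, "ry": 0, "rz": 0},
    {"tx": 3.3, "ty": 10.6, "tz": -6, "rx": 0, "ry": 0, "rz": 0},
    {"tx": 3.3, "ty": 10.6, "tz": -8, "rx": 0, "ry": 0, "rz": 0},
  ],
)

```text
t: 1.97
eef_pos: [0.5081, 0.1365, 0.1713]
orientation: [-0.0, 0.983, 0.184, -0.0]
force: [-0.2, -0.7, -0.8]
gripper_width: 1.003
```

```bash
cat > look.py <<'E'
from h import *
import sys
# look.py name z : crops round the TCP in both views; cross drawn at TCP's x,y at height z; saved side by side
z=float(sys.argv[2]); o=r.observe(); p=o['eef_pos'].copy()
if len(sys.argv)>4: p[:2]=[float(sys.argv[3]),float(sys.argv[4])]
p[2]=z
out=[]
for n in('top','scene'):
    c=snap(n); u=proj(c,p)[0]; k=6; w=64
    x0=int(np.clip(u[0]-w//2,0,560-w));y0=int(np.clip(u[1]-w//2,0,420-w))
    a=cv2.convertScaleAbs(c['img'][y0:y0+w,x0:x0+w,::-1],alpha=1.6)
    a=cv2.resize(a,(w*k,w*k),interpolation=cv2.INTER_CUBIC)
    q=((u-[x0,y0]+.5)*k-.5).round().astype(int); cv2.drawMarker(a,tuple(int(v) for v in q),(0,255,0),cv2.MARKER_CROSS,14,1)
    print(n,'offset',x0,y0); out.append(a)
cv2.imwrite('pics/'+sys.argv[1]+'.png',np.hstack(out)); print(o['eef_pos'],o['force'],o['gripper_width'])
E
python3 look.py l1 .134
```

```text
top offset 201 182
scene offset 313 142
[0.50805299 0.13650651 0.17130967] [-0.16857326 -0.7407963  -0.82995843] 1.0029965150905211
```

View pics/l1.png

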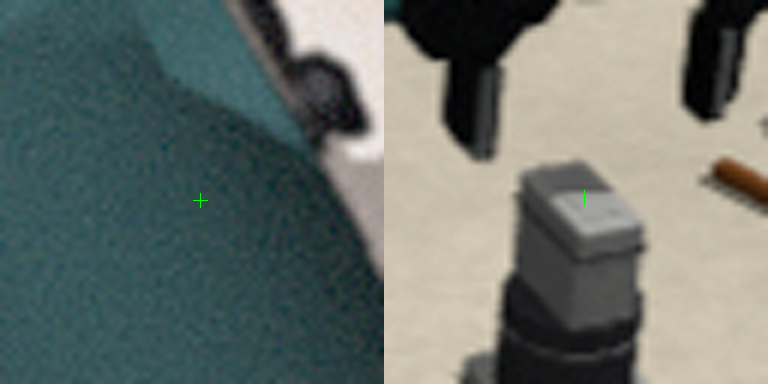

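Left: the arm hides the stack from above. Right: the fingers straddle the oblong lid, and the cross at (584,198) lies near its centre. I go down and grip.

Call:
apply_moves(
  deltas=[
    {"tx": 0, "ty": 0, "tz": -2, "rx": 0, "ry": 0, "rz": 0},
    {"tx": 0, "ty": 0, "tz": -3.5, "rx": 0, "ry": 0, "rz": 0},
    {"tx": 0, "ty": 0, "tz": -4.9, "rx": 0, "ry": 0, "rz": 0},
    {"tx": 0, "ty": 0, "tz": -4.9, "rx": 0, "ry": 0, "rz": 0},
    {"tx": 0, "ty": 0, "tz": -4.9, "rx": 0, "ry": 0, "rz": 0},
  ],
)

```text
t: 2.48
eef_pos: [0.5076, 0.1343, 0.123]
orientation: [0.0, 0.983, 0.182, -0.002]
force: [-0.2, -0.2, 0.4]
gripper_width: 1.003
```

Call:
apply_moves(
  deltas=[
    {"tx": 0, "ty": 0, "tz": 0, "rx": 0, "ry": 0, "rz": 0},
    {"tx": 0, "ty": 0, "tz": 0, "rx": 0, "ry": 0, "rz": 0},
    {"tx": 0, "ty": 0, "tz": 0, "rx": 0, "ry": 0, "rz": 0},
    {"tx": 0, "ty": 0, "tz": 0, "rx": 0, "ry": 0, "rz": 0},
    {"tx": 0, "ty": 0, "tz": 0, "rx": 0, "ry": 0, "rz": 0},
  ],
  claw=25,
  squeeze=30,
)

```text
t: 2.9
eef_pos: [0.5079, 0.1344, 0.1235]
orientation: [0.0, 0.983, 0.182, -0.001]
force: [-1.2, 1.8, 10.1]
gripper_width: 0.321
```

Call:
apply_moves(
  deltas=[
    {"tx": 0, "ty": 0, "tz": 0, "rx": 0, "ry": 0, "rz": 0},
    {"tx": 0, "ty": 0, "tz": 0, "rx": 0, "ry": 0, "rz": 0},
    {"tx": 0, "ty": 0, "tz": 0, "rx": 0, "ry": 0, "rz": 0},
    {"tx": 0, "ty": 0, "tz": 0, "rx": 0, "ry": 0, "rz": 0},
    {"tx": 0, "ty": 0, "tz": 0, "rx": 0, "ry": 0, "rz": 0},
  ],
)

```text
t: 3.32
eef_pos: [0.5078, 0.1344, 0.1235]
orientation: [0.0, 0.983, 0.182, -0.002]
force: [-1.0, 0.8, 2.9]
gripper_width: 0.322
```

Call:
apply_moves(
  deltas=[
    {"tx": 0, "ty": 0, "tz": 1, "rx": 0, "ry": 0, "rz": 0},
    {"tx": 0, "ty": 0, "tz": 3, "rx": 0, "ry": 0, "rz": 0},
    {"tx": 0, "ty": 0, "tz": 5, "rx": 0, "ry": 0, "rz": 0},
    {"tx": -0.5, "ty": 2, "tz": 6, "rx": 0, "ry": 0, "rz": 0},
    {"tx": -1, "ty": 4, "tz": 6, "rx": 0, "ry": 0, "rz": 0},
  ],
)

```text
t: 3.73
eef_pos: [0.499, 0.1745, 0.1864]
orientation: [0.0, 0.983, 0.181, 0.0]
force: [1.0, 0.5, -1.9]
gripper_width: 0.322
```

Call:
apply_moves(
  deltas=[
    {"tx": -1.1, "ty": 3.5, "tz": 0, "rx": 0, "ry": 0, "rz": 0.055},
    {"tx": -2.2, "ty": 7, "tz": 0, "rx": 0, "ry": 0, "rz": 0.055},
    {"tx": -3.3, "ty": 10.5, "tz": 0, "rx": 0, "ry": 0, "rz": 0.055},
    {"tx": -4.4, "ty": 14, "tz": 0, "rx": 0, "ry": 0, "rz": 0.055},
    {"tx": -5, "ty": 17, "tz": 0, "rx": 0, "ry": 0, "rz": 0.055},
  ],
)

```text
t: 4.15
eef_pos: [0.4474, 0.3468, 0.1873]
orientation: [0.0, 0.978, 0.209, 0.0]
force: [0.1, -0.2, -1.3]
gripper_width: 0.322
```

```bash
python3 look.py l2 .004 .4418 .3586
```

```text
top offset 120 216
scene offset 395 176
[0.44736142 0.34678835 0.18726133] [ 0.08972188 -0.18568138 -1.29914147] 0.3220470007170142
```

View pics/l2.png

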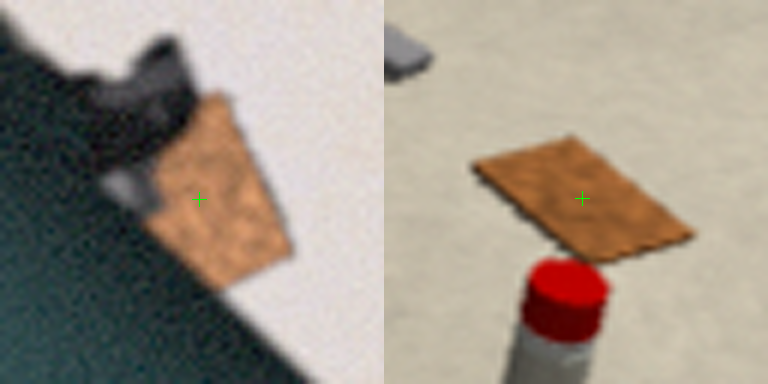

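The cross sits on the mat's centre in the scene view; mat corners (472,165), (573,137), (694,235) and (597,262) average to (584,200). I lower the tin.

Call:
apply_moves(
  deltas=[
    {"tx": -0.55, "ty": 1.2, "tz": -2, "rx": 0, "ry": 0, "rz": 0},
    {"tx": -0.55, "ty": 1.2, "tz": -5, "rx": 0, "ry": 0, "rz": 0},
    {"tx": -0.55, "ty": 1.2, "tz": -8, "rx": 0, "ry": 0, "rz": 0},
    {"tx": -0.55, "ty": 1.2, "tz": -11, "rx": 0, "ry": 0, "rz": 0},
    {"tx": -0.55, "ty": 1.2, "tz": -12.5, "rx": 0, "ry": 0, "rz": 0},
  ],
)

```text
t: 4.67
eef_pos: [0.4402, 0.3604, 0.0597]
orientation: [-0.0, 0.977, 0.211, -0.001]
force: [-0.4, 0.1, -1.3]
gripper_width: 0.325
```

```bash
python3 -c "
from h import *
s=snap('scene','t1'); o=r.observe();print(o['eef_pos'],o['orientation'])
a=cv2.convertScaleAbs(s['img'][150:250,370:480,::-1],alpha=1.6);cv2.imwrite('pics/t1.png',cv2.resize(a,None,fx=5,fy=5,interpolation=2))"
```

```text
[0.4395948  0.35984164 0.05818603] [ 2.26544064e-04  9.77460046e-01  2.11109902e-01 -2.10162807e-03]
```

View pics/t1.png

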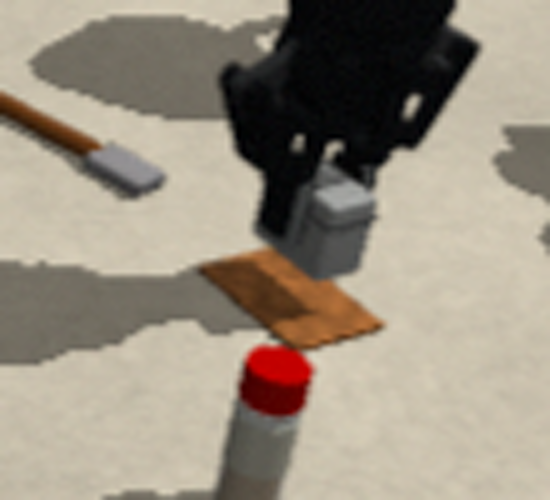

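The tin hangs about 2 cm above the mat and roughly over it. I finish lowering.

Call:
apply_moves(
  deltas=[
    {"tx": 0.15, "ty": -0.1, "tz": -0.7, "rx": 0, "ry": 0, "rz": 0},
    {"tx": 0.15, "ty": -0.1, "tz": -1.4, "rx": 0, "ry": 0, "rz": 0},
    {"tx": 0.15, "ty": -0.1, "tz": -1.8, "rx": 0, "ry": 0, "rz": 0},
    {"tx": 0.15, "ty": -0.1, "tz": -2, "rx": 0, "ry": 0, "rz": 0},
    {"tx": 0.15, "ty": -0.1, "tz": -2, "rx": 0, "ry": 0, "rz": 0},
  ],
)

```text
t: 5.13
eef_pos: [0.4413, 0.3589, 0.0385]
orientation: [0.0, 0.977, 0.211, -0.002]
force: [-0.6, -0.3, -0.7]
gripper_width: 0.324
```

Call:
apply_moves(
  deltas=[
    {"tx": 0, "ty": 0, "tz": 0, "rx": 0, "ry": 0, "rz": 0},
    {"tx": 0, "ty": 0, "tz": 0, "rx": 0, "ry": 0, "rz": 0},
  ],
)

```text
t: 5.3
eef_pos: [0.4416, 0.3592, 0.0392]
orientation: [-0.0, 0.977, 0.211, -0.001]
force: [0.1, 0.5, -1.6]
gripper_width: 0.322
```

Call:
apply_moves(
  deltas=[
    {"tx": 0, "ty": -0.05, "tz": -0.15, "rx": 0, "ry": 0, "rz": 0},
    {"tx": 0, "ty": -0.05, "tz": -0.25, "rx": 0, "ry": 0, "rz": 0},
    {"tx": 0, "ty": -0.05, "tz": -0.25, "rx": 0, "ry": 0, "rz": 0},
  ],
)

```text
t: 5.55
eef_pos: [0.4419, 0.3589, 0.0374]
orientation: [-0.0, 0.977, 0.211, -0.001]
force: [-2.6, -2.4, 12.8]
gripper_width: 0.323
```

Contact. I release and lift.

Call:
apply_moves(
  deltas=[
    {"tx": 0, "ty": 0, "tz": 0, "rx": 0, "ry": 0, "rz": 0},
    {"tx": 0, "ty": 0, "tz": 0, "rx": 0, "ry": 0, "rz": 0},
    {"tx": 0, "ty": 0, "tz": 0, "rx": 0, "ry": 0, "rz": 0},
    {"tx": 0, "ty": 0, "tz": 0, "rx": 0, "ry": 0, "rz": 0},
    {"tx": 0, "ty": 0, "tz": 0, "rx": 0, "ry": 0, "rz": 0},
  ],
  claw=100,
)

```text
t: 5.97
eef_pos: [0.4419, 0.3589, 0.0374]
orientation: [-0.0, 0.977, 0.211, -0.001]
force: [0.1, 1.0, -0.2]
gripper_width: 0.991
```

Call:
apply_moves(
  deltas=[
    {"tx": 0, "ty": 0, "tz": 1, "rx": 0, "ry": 0, "rz": 0},
    {"tx": 0, "ty": 0, "tz": 4, "rx": 0, "ry": 0, "rz": 0},
    {"tx": 0, "ty": 0, "tz": 8, "rx": 0, "ry": 0, "rz": 0},
    {"tx": 1, "ty": -3, "tz": 12, "rx": 0, "ry": 0, "rz": 0},
    {"tx": 2, "ty": -7, "tz": 15, "rx": 0, "ry": 0, "rz": 0},
  ],
)

```text
t: 6.38
eef_pos: [0.4578, 0.3048, 0.1793]
orientation: [-0.001, 0.977, 0.213, 0.0]
force: [1.6, -1.6, 1.3]
gripper_width: 0.998
```

Call:
apply_moves(
  deltas=[
    {"tx": 1.2, "ty": -4, "tz": 0, "rx": 0, "ry": 0, "rz": 0},
    {"tx": 2, "ty": -8, "tz": 0, "rx": 0, "ry": 0, "rz": 0},
    {"tx": 3, "ty": -12, "tz": 0, "rx": 0, "ry": 0, "rz": 0},
    {"tx": 4, "ty": -16, "tz": 0, "rx": 0, "ry": 0, "rz": 0},
    {"tx": 4, "ty": -20, "tz": 0, "rx": 0, "ry": 0, "rz": 0},
  ],
)

```text
t: 6.8
eef_pos: [0.4988, 0.1026, 0.1802]
orientation: [-0.001, 0.977, 0.213, 0.001]
force: [1.0, 0.4, -0.4]
gripper_width: 1.003
```

Call:
apply_moves(
  deltas=[
    {"tx": 0, "ty": -4, "tz": 0, "rx": 0, "ry": 0, "rz": 0},
    {"tx": -3, "ty": -7, "tz": 0, "rx": 0, "ry": 0, "rz": 0},
    {"tx": -6, "ty": -10, "tz": 0, "rx": 0, "ry": 0, "rz": 0},
    {"tx": -8, "ty": -12, "tz": 0, "rx": 0, "ry": 0, "rz": 0},
    {"tx": -9, "ty": -14, "tz": 0, "rx": 0, "ry": 0, "rz": 0},
  ],
)

```text
t: 7.22
eef_pos: [0.4061, -0.0388, 0.1806]
orientation: [-0.001, 0.977, 0.212, 0.0]
force: [1.6, 0.5, -0.1]
gripper_width: 1.003
```

```bash
python3 - <<'E'
from h import *
c=snap('top'); out=[]
for x,y in((121,215),(206,186)):
    a=cv2.convertScaleAbs(c['img'][y:y+66,x:x+66,::-1],alpha=1.6);out.append(cv2.resize(a,None,fx=6,fy=6,interpolation=2))
cv2.imwrite('pics/a1.png',np.hstack(out));print(r.observe()['eef_pos'])
E
```

```text
[ 0.40553011 -0.04183268  0.18056155]
```

View pics/a1.png

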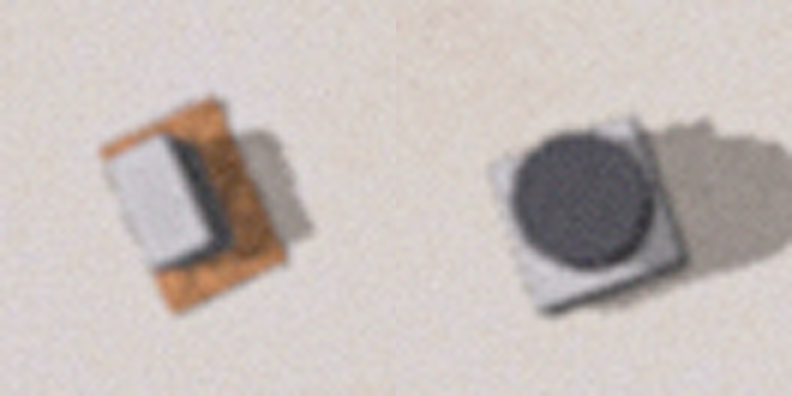

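The oblong tin stands on its mat, lid corners (103,165), (165,136), (213,247) and (156,268). The round tin's top is centred at about (583,200) in the right half.

```bash
python3 - <<'E'
from h import *
c=snap('top')
def up(P,o): return np.array(P)/6-(.5-.5/6)+np.array(o)
def rect(P): return [np.round(x,1) for x in cv2.minAreaRect((P[:,:2]*1000).astype(np.float32))]
for n,P,z,o in(('tin',[(103,165),(165,136),(213,247),(156,268)],.048,(121,215)),('mat',[(102,152),(213,97),(286,262),(177,313)],.004,(121,215)),('sq',[(92,161),(234,114),(287,259),(145,310)],.046,(206,186))):
    A=ray(c,up(P,o),z);print(n,A[:,:2].mean(0).round(4),rect(A))
# dark disc: fit circle to dark pixels, left/top/right arcs
g=cv2.cvtColor(c['img'],cv2.COLOR_RGB2GRAY)[186:252,206:272]
m=(g<65).astype(np.uint8); n,l,st,ce=cv2.connectedComponentsWithStats(m); i=1+st[1:,4].argmax()
ct=max(cv2.findContours((l==i).astype(np.uint8),0,1)[0],key=len)
(x,y),R=cv2.minEnclosingCircle(ct);print('circ',x,y,R,st[i],ray(c,[(x+206,y+186)],.08)[0],ray(c,[(186/6+206-.4,199/6+186-.4)],.09)[0])
E
```

```text
tin [0.4404 0.3595] [array([439.6, 360.1]), array([49.8, 27.5]), np.float64(24.2)]
mat [0.4415 0.3582] [array([441.4, 358.7]), array([76.9, 51.7]), np.float64(24.5)]
sq [0.5038 0.1398] [array([504.2, 139.9]), array([65.8, 61.1]), np.float64(19.3)]
circ 31.86842155456543 32.421051025390625 12.145484924316406 [ 20  23  25  22 410] [0.50572755 0.13396812 0.08      ] [0.50389501 0.13576774 0.09      ]
```

Call:
apply_moves(
  deltas=[
    {"tx": 2, "ty": 3.5, "tz": 0, "rx": 0, "ry": 0, "rz": 0},
    {"tx": 4, "ty": 7, "tz": 0, "rx": 0, "ry": 0, "rz": 0},
    {"tx": 6, "ty": 10.5, "tz": 0, "rx": 0, "ry": 0, "rz": 0},
    {"tx": 8, "ty": 14, "tz": 0, "rx": 0, "ry": 0, "rz": 0},
    {"tx": 9.9, "ty": 17.7, "tz": 0, "rx": 0, "ry": 0, "rz": 0},
  ],
)

```text
t: 7.73
eef_pos: [0.5071, 0.1392, 0.1814]
orientation: [-0.0, 0.978, 0.211, 0.001]
force: [1.3, -1.3, 0.5]
gripper_width: 1.004
```

Call:
apply_moves(
  deltas=[
    {"tx": 0, "ty": 0, "tz": 0, "rx": 0, "ry": 0, "rz": 0},
    {"tx": 0, "ty": 0, "tz": 0, "rx": 0, "ry": 0, "rz": 0},
  ],
)

```text
t: 7.9
eef_pos: [0.5074, 0.1426, 0.1817]
orientation: [-0.001, 0.977, 0.213, 0.001]
force: [-1.1, 0.3, -0.8]
gripper_width: 0.999
```

Call:
apply_moves(
  deltas=[
    {"tx": -0.3, "ty": -0.75, "tz": 0, "rx": 0, "ry": 0, "rz": 0},
    {"tx": -0.3, "ty": -0.75, "tz": -2, "rx": 0, "ry": 0, "rz": 0},
    {"tx": -0.3, "ty": -0.75, "tz": -4, "rx": 0, "ry": 0, "rz": 0},
    {"tx": -0.3, "ty": -0.75, "tz": -5.5, "rx": 0, "ry": 0, "rz": 0},
    {"tx": -0.3, "ty": -0.75, "tz": -5.5, "rx": 0, "ry": 0, "rz": 0},
  ],
)

```text
t: 8.32
eef_pos: [0.5028, 0.1331, 0.1247]
orientation: [-0.001, 0.977, 0.212, -0.001]
force: [-0.3, 0.3, 0.1]
gripper_width: 1.0
```

Call:
apply_moves(
  deltas=[
    {"tx": 0, "ty": 0, "tz": -2, "rx": 0, "ry": 0, "rz": 0},
    {"tx": 0, "ty": 0, "tz": -3.5, "rx": 0, "ry": 0, "rz": 0},
    {"tx": 0, "ty": 0, "tz": -5, "rx": 0, "ry": 0, "rz": 0},
    {"tx": 0, "ty": 0, "tz": -5, "rx": 0, "ry": 0, "rz": 0},
    {"tx": 0, "ty": 0, "tz": -5, "rx": 0, "ry": 0, "rz": 0},
  ],
)

```text
t: 8.73
eef_pos: [0.5027, 0.1325, 0.0754]
orientation: [-0.001, 0.977, 0.212, -0.001]
force: [0.1, -0.4, 0.6]
gripper_width: 0.999
```

Call:
apply_moves(
  deltas=[
    {"tx": 0, "ty": 0, "tz": 0, "rx": 0, "ry": 0, "rz": 0},
    {"tx": 0, "ty": 0, "tz": 0, "rx": 0, "ry": 0, "rz": 0},
    {"tx": 0, "ty": 0, "tz": 0, "rx": 0, "ry": 0, "rz": 0},
    {"tx": 0, "ty": 0, "tz": 0, "rx": 0, "ry": 0, "rz": 0},
    {"tx": 0, "ty": 0, "tz": 0, "rx": 0, "ry": 0, "rz": 0},
  ],
  claw=55,
  squeeze=30,
)

```text
t: 9.15
eef_pos: [0.5033, 0.1325, 0.0767]
orientation: [-0.001, 0.977, 0.212, -0.0]
force: [-2.8, -1.9, 12.7]
gripper_width: 0.622
```

```bash
python3 look.py l3 .09
```

```text
top offset 205 186
scene offset 310 158
[0.50329062 0.13248388 0.07666155] [-2.82622127 -1.85087985 12.68464495] 0.6215429378964571
```

View pics/l3.png

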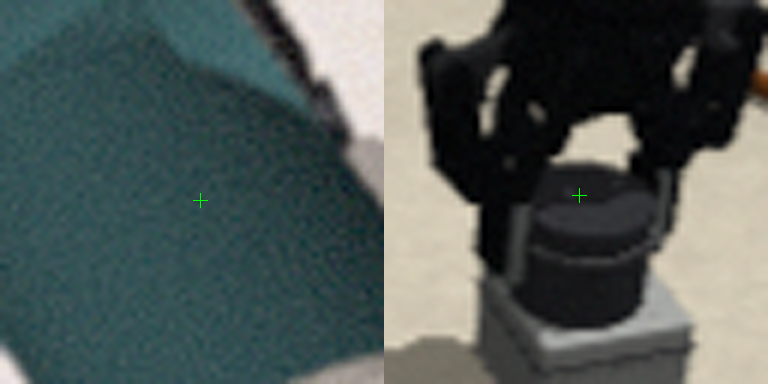

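The round tin is held between both pads, body at about (518-650, 200-320), and still sits on the square tin. I lift and carry it.

Call:
apply_moves(
  deltas=[
    {"tx": 0, "ty": 0, "tz": 1, "rx": 0, "ry": 0, "rz": 0},
    {"tx": 0, "ty": 0, "tz": 3, "rx": 0, "ry": 0, "rz": 0},
    {"tx": 0, "ty": 0, "tz": 6, "rx": 0, "ry": 0, "rz": 0},
    {"tx": 0, "ty": 0, "tz": 9, "rx": 0, "ry": 0, "rz": 0},
    {"tx": -0.2, "ty": -3, "tz": 11, "rx": 0, "ry": 0, "rz": 0},
  ],
)

```text
t: 9.67
eef_pos: [0.5016, 0.1073, 0.1904]
orientation: [-0.002, 0.977, 0.215, 0.002]
force: [0.7, -0.5, -2.6]
gripper_width: 0.623
```

Call:
apply_moves(
  deltas=[
    {"tx": -0.3, "ty": -4, "tz": 0, "rx": 0, "ry": 0, "rz": 0},
    {"tx": -0.7, "ty": -8, "tz": 0, "rx": 0, "ry": 0, "rz": 0},
    {"tx": -1, "ty": -12, "tz": 0, "rx": 0, "ry": 0, "rz": 0},
    {"tx": -1.5, "ty": -16, "tz": 0, "rx": 0, "ry": 0, "rz": 0},
    {"tx": -2, "ty": -20, "tz": 0, "rx": 0, "ry": 0, "rz": 0},
  ],
)

```text
t: 10.08
eef_pos: [0.4811, -0.0945, 0.1916]
orientation: [-0.001, 0.977, 0.215, 0.002]
force: [1.7, -0.2, -0.9]
gripper_width: 0.62
```

Call:
apply_moves(
  deltas=[
    {"tx": -0.3, "ty": -4, "tz": 0, "rx": 0, "ry": 0, "rz": 0},
    {"tx": -0.7, "ty": -8, "tz": 0, "rx": 0, "ry": 0, "rz": 0},
    {"tx": -1, "ty": -12, "tz": 0, "rx": 0, "ry": 0, "rz": 0},
    {"tx": -1.5, "ty": -16, "tz": 0, "rx": 0, "ry": 0, "rz": 0},
    {"tx": -2, "ty": -20, "tz": 0, "rx": 0, "ry": 0, "rz": 0},
  ],
)

```text
t: 10.5
eef_pos: [0.4605, -0.2963, 0.1928]
orientation: [-0.001, 0.977, 0.215, 0.003]
force: [1.3, 0.3, -2.1]
gripper_width: 0.624
```

Call:
apply_moves(
  deltas=[
    {"tx": -0.4, "ty": -4, "tz": 0, "rx": 0, "ry": 0, "rz": 0},
    {"tx": -0.45, "ty": -8, "tz": 0, "rx": 0, "ry": 0, "rz": 0},
    {"tx": -0.45, "ty": -8.4, "tz": -4, "rx": 0, "ry": 0, "rz": 0},
    {"tx": -0.45, "ty": -8.4, "tz": -7, "rx": 0, "ry": 0, "rz": 0},
    {"tx": -0.45, "ty": -8.4, "tz": -10, "rx": 0, "ry": 0, "rz": 0},
  ],
)

```text
t: 10.92
eef_pos: [0.4556, -0.3811, 0.0924]
orientation: [-0.001, 0.977, 0.215, 0.003]
force: [1.1, 0.3, -2.4]
gripper_width: 0.62
```

```bash
python3 look.py l4 .004 .458 -.381
```

```text
top offset 415 204
scene offset 99 171
[ 0.45560221 -0.38109217  0.09237516] [ 1.13165677  0.29326866 -2.37853552] 0.6196027548341513
```

View pics/l4.png

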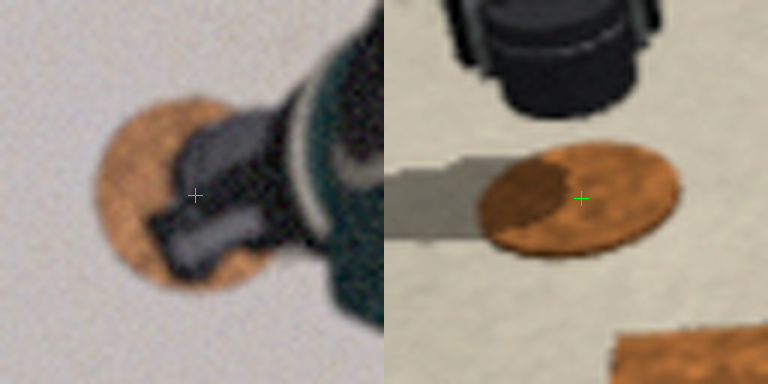

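The tin hangs over the round mat; the mat centre is near the cross at (580,198) and the tin's body spans (503-635). I lower it.

Call:
apply_moves(
  deltas=[
    {"tx": 0, "ty": 0, "tz": -2, "rx": 0, "ry": 0, "rz": 0},
    {"tx": 0, "ty": 0, "tz": -4, "rx": 0, "ry": 0, "rz": 0},
    {"tx": 0, "ty": 0, "tz": -5, "rx": 0, "ry": 0, "rz": 0},
    {"tx": 0, "ty": 0, "tz": -5.4, "rx": 0, "ry": 0, "rz": 0},
    {"tx": 0, "ty": 0, "tz": -5.4, "rx": 0, "ry": 0, "rz": 0},
  ],
)

```text
t: 11.43
eef_pos: [0.4544, -0.379, 0.0366]
orientation: [-0.004, 0.977, 0.215, 0.001]
force: [-0.7, 0.0, -1.4]
gripper_width: 0.624
```

Call:
apply_moves(
  deltas=[
    {"tx": 0, "ty": 0, "tz": -0.15, "rx": 0, "ry": 0, "rz": 0},
    {"tx": 0, "ty": 0, "tz": -0.25, "rx": 0, "ry": 0, "rz": 0},
    {"tx": 0, "ty": 0, "tz": -0.25, "rx": 0, "ry": 0, "rz": 0},
  ],
)

```text
t: 11.68
eef_pos: [0.4548, -0.3794, 0.035]
orientation: [-0.003, 0.977, 0.215, 0.002]
force: [0.2, -0.1, -2.5]
gripper_width: 0.624
```

Call:
apply_moves(
  deltas=[
    {"tx": 0.15, "ty": -0.15, "tz": -0.05, "rx": 0, "ry": 0, "rz": 0},
    {"tx": 0.15, "ty": -0.15, "tz": -0.2, "rx": 0, "ry": 0, "rz": 0},
    {"tx": 0.15, "ty": -0.15, "tz": -0.25, "rx": 0, "ry": 0, "rz": 0},
  ],
)

```text
t: 11.93
eef_pos: [0.4572, -0.3813, 0.0343]
orientation: [-0.003, 0.977, 0.215, 0.002]
force: [-9.2, 8.3, 36.3]
gripper_width: 0.623
```

Call:
apply_moves(
  deltas=[
    {"tx": 0, "ty": 0, "tz": 0.1, "rx": 0, "ry": 0, "rz": 0},
    {"tx": 0, "ty": 0, "tz": 0.1, "rx": 0, "ry": 0, "rz": 0},
    {"tx": 0, "ty": 0, "tz": 0.1, "rx": 0, "ry": 0, "rz": 0},
    {"tx": 0, "ty": 0, "tz": 0.1, "rx": 0, "ry": 0, "rz": 0},
    {"tx": 0, "ty": 0, "tz": 0.1, "rx": 0, "ry": 0, "rz": 0},
  ],
  claw=100,
)

```text
t: 12.35
eef_pos: [0.4571, -0.3813, 0.0351]
orientation: [-0.003, 0.977, 0.215, 0.002]
force: [0.2, 0.2, -0.5]
gripper_width: 1.002
```

Call:
apply_moves(
  deltas=[
    {"tx": 0, "ty": 0, "tz": 1, "rx": 0, "ry": 0, "rz": 0},
    {"tx": 0, "ty": 0, "tz": 4, "rx": 0, "ry": 0, "rz": 0},
    {"tx": 0, "ty": 0, "tz": 8, "rx": 0, "ry": 0, "rz": 0},
    {"tx": 0, "ty": 1, "tz": 12, "rx": 0, "ry": 0, "rz": 0},
    {"tx": 0, "ty": 4, "tz": 14, "rx": 0, "ry": 0, "rz": 0},
  ],
)

```text
t: 12.77
eef_pos: [0.4575, -0.3447, 0.18]
orientation: [-0.0, 0.977, 0.213, 0.003]
force: [1.2, 0.6, 0.8]
gripper_width: 1.0
```

Call:
apply_moves(
  deltas=[
    {"tx": -0.5, "ty": 4, "tz": 0, "rx": 0, "ry": 0, "rz": 0},
    {"tx": -1, "ty": 8, "tz": 0, "rx": 0, "ry": 0, "rz": 0},
    {"tx": -1.5, "ty": 12, "tz": 0, "rx": 0, "ry": 0, "rz": 0},
    {"tx": -2, "ty": 16, "tz": 0, "rx": 0, "ry": 0, "rz": 0},
    {"tx": -2.5, "ty": 20, "tz": 0, "rx": 0, "ry": 0, "rz": 0},
  ],
)

```text
t: 13.18
eef_pos: [0.4318, -0.1431, 0.1807]
orientation: [0.0, 0.977, 0.213, 0.004]
force: [1.5, 0.9, 0.2]
gripper_width: 1.004
```

Call:
apply_moves(
  deltas=[
    {"tx": -0.5, "ty": 4, "tz": 0, "rx": 0, "ry": 0, "rz": 0},
    {"tx": -1, "ty": 7, "tz": 0, "rx": 0, "ry": 0, "rz": 0},
    {"tx": -1.5, "ty": 9, "tz": 0, "rx": 0, "ry": 0, "rz": 0},
    {"tx": -2, "ty": 10, "tz": 0, "rx": 0, "ry": 0, "rz": 0},
    {"tx": -2, "ty": 10, "tz": 0, "rx": 0, "ry": 0, "rz": 0},
  ],
)

```text
t: 13.6
eef_pos: [0.4112, -0.0415, 0.1812]
orientation: [0.0, 0.977, 0.215, 0.004]
force: [-0.1, 0.4, 0.8]
gripper_width: 1.001
```

```bash
python3 - <<'E'
from h import *
c=snap('top'); out=[]
for x,y in((415,204),(206,186)):
    a=cv2.convertScaleAbs(c['img'][y:y+66,x:x+66,::-1],alpha=1.6);out.append(cv2.resize(a,None,fx=6,fy=6,interpolation=2))
cv2.imwrite('pics/a2.png',np.hstack(out));print(r.observe()['eef_pos'])
E
```

```text
[ 0.41166069 -0.04292823  0.18112599]
```

View pics/a2.png

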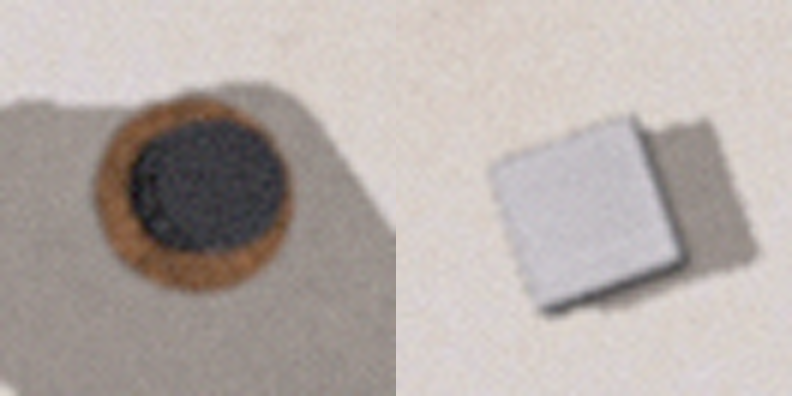

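The round tin stands on its mat, its top disc at about (221,185) and the mat centred at (195,194). The square tin's lid corners are at (94,160), (236,115), (285,257) and (146,304).

```bash
python3 - <<'E'
from h import *
c=snap('top')
def up(P,o): return np.array(P)/6-(.5-.5/6)+np.array(o)
def rect(P): return [np.round(x,1) for x in cv2.minAreaRect((P[:,:2]*1000).astype(np.float32))]
print('rt',ray(c,up([(221,185)],(415,204)),.048)[0],'mat',ray(c,up([(195,194.5)],(415,204)),.004)[0])
g=c['img'][186:252,206:272].min(2); m=(g>105)
A=ray(c,up([(94,160),(236,115),(285,257),(146,304)],(206,186)),.046);print(A[:,:2].mean(0),rect(A))
# outline of the round tin predicted at mat centre
p=proj(c,[[.458,-.381,.048]])[0];print('expected top px', (p-[415,204]+.42)*6)
E
```

```text
rt [ 0.45899805 -0.37789445  0.048     ] mat [ 0.45815473 -0.38080481  0.004     ]
[0.50463185 0.13951793] [array([504.8, 139.9]), array([63.9, 60.8]), np.float64(18.4)]
expected top px [228.95770056 187.33659304]
```

Call:
apply_moves(
  deltas=[
    {"tx": 2, "ty": 4, "tz": 0, "rx": 0, "ry": 0, "rz": -0.1},
    {"tx": 4, "ty": 8, "tz": 0, "rx": 0, "ry": 0, "rz": -0.1},
    {"tx": 6, "ty": 12, "tz": 0, "rx": 0, "ry": 0, "rz": -0.1},
    {"tx": 8, "ty": 16, "tz": 0, "rx": 0, "ry": 0, "rz": -0.1},
    {"tx": 9.1, "ty": 17.8, "tz": 0, "rx": 0, "ry": 0, "rz": -0.1},
  ],
)

```text
t: 14.12
eef_pos: [0.5043, 0.1348, 0.1809]
orientation: [0.001, 0.987, 0.163, 0.004]
force: [-0.5, -0.4, 1.3]
gripper_width: 0.999
```

Call:
apply_moves(
  deltas=[
    {"tx": 0, "ty": 0, "tz": -2, "rx": 0, "ry": 0, "rz": 0},
    {"tx": 0, "ty": 0, "tz": -4, "rx": 0, "ry": 0, "rz": 0},
    {"tx": 0, "ty": 0, "tz": -6, "rx": 0, "ry": 0, "rz": 0},
    {"tx": 0, "ty": 0, "tz": -8, "rx": 0, "ry": 0, "rz": 0},
    {"tx": 0, "ty": 0, "tz": -8, "rx": 0, "ry": 0, "rz": 0},
  ],
)

```text
t: 14.53
eef_pos: [0.5034, 0.1327, 0.0976]
orientation: [0.001, 0.987, 0.162, 0.001]
force: [-0.8, -1.1, -0.5]
gripper_width: 1.0
```

Call:
apply_moves(
  deltas=[
    {"tx": 0.1, "ty": 0.65, "tz": 0, "rx": 0, "ry": 0, "rz": 0},
    {"tx": 0.1, "ty": 0.65, "tz": -1.5, "rx": 0, "ry": 0, "rz": 0},
    {"tx": 0.1, "ty": 0.65, "tz": -2.5, "rx": 0, "ry": 0, "rz": 0},
    {"tx": 0.1, "ty": 0.65, "tz": -2.5, "rx": 0, "ry": 0, "rz": 0},
  ],
)

```text
t: 14.87
eef_pos: [0.5043, 0.1388, 0.0718]
orientation: [0.001, 0.987, 0.162, 0.001]
force: [-1.1, -0.4, -0.0]
gripper_width: 1.001
```

```bash
python3 look.py l5 .046
```

```text
top offset 205 188
scene offset 310 174
[0.50425579 0.13879513 0.07181562] [-1.06211012 -0.35870366 -0.02780043] 1.0009229517963079
```

View pics/l5.png

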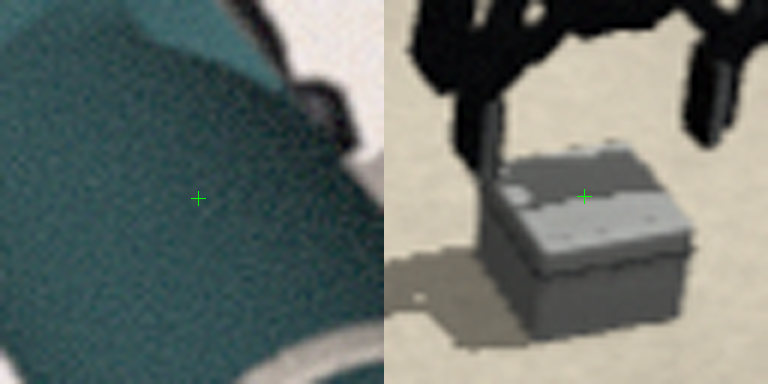

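The cross at (584,196) is close to the lid centre (589,201), with a finger clear on each side. I go down and grip.

Call:
apply_moves(
  deltas=[
    {"tx": 0, "ty": 0.1, "tz": -1.5, "rx": 0, "ry": 0, "rz": 0},
    {"tx": 0, "ty": 0.1, "tz": -3, "rx": 0, "ry": 0, "rz": 0},
    {"tx": 0, "ty": 0.1, "tz": -4.4, "rx": 0, "ry": 0, "rz": 0},
    {"tx": 0, "ty": 0.1, "tz": -4.4, "rx": 0, "ry": 0, "rz": 0},
    {"tx": 0, "ty": 0.1, "tz": -4.4, "rx": 0, "ry": 0, "rz": 0},
  ],
)

```text
t: 15.38
eef_pos: [0.5048, 0.1402, 0.0297]
orientation: [0.001, 0.987, 0.162, 0.001]
force: [0.6, -0.4, 0.7]
gripper_width: 1.001
```

Call:
apply_moves(
  deltas=[
    {"tx": 0, "ty": 0, "tz": 0, "rx": 0, "ry": 0, "rz": 0},
    {"tx": 0, "ty": 0, "tz": 0, "rx": 0, "ry": 0, "rz": 0},
    {"tx": 0, "ty": 0, "tz": 0, "rx": 0, "ry": 0, "rz": 0},
    {"tx": 0, "ty": 0, "tz": 0, "rx": 0, "ry": 0, "rz": 0},
    {"tx": 0, "ty": 0, "tz": 0, "rx": 0, "ry": 0, "rz": 0},
  ],
  claw=60,
  squeeze=40,
)

```text
t: 15.8
eef_pos: [0.5056, 0.1404, 0.0311]
orientation: [0.001, 0.987, 0.162, 0.002]
force: [-2.2, -1.4, 10.9]
gripper_width: 0.743
```

Call:
apply_moves(
  deltas=[
    {"tx": 0, "ty": 0, "tz": 0, "rx": 0, "ry": 0, "rz": 0},
    {"tx": 0, "ty": 0, "tz": 0, "rx": 0, "ry": 0, "rz": 0},
    {"tx": 0, "ty": 0, "tz": 0, "rx": 0, "ry": 0, "rz": 0},
    {"tx": 0, "ty": 0, "tz": 0, "rx": 0, "ry": 0, "rz": 0},
  ],
)

```text
t: 16.13
eef_pos: [0.5056, 0.1403, 0.0313]
orientation: [0.001, 0.987, 0.162, 0.002]
force: [0.0, 0.0, -0.3]
gripper_width: 0.742
```

Call:
apply_moves(
  deltas=[
    {"tx": 0, "ty": 0, "tz": 1, "rx": 0, "ry": 0, "rz": 0},
    {"tx": 0, "ty": 0, "tz": 4, "rx": 0, "ry": 0, "rz": 0},
    {"tx": 0, "ty": 0, "tz": 8, "rx": 0, "ry": 0, "rz": 0},
    {"tx": 0, "ty": 0, "tz": 12, "rx": 0, "ry": 0, "rz": 0},
    {"tx": 0.5, "ty": -3, "tz": 15, "rx": 0, "ry": 0, "rz": 0},
  ],
)

```text
t: 16.55
eef_pos: [0.5099, 0.116, 0.1845]
orientation: [0.0, 0.986, 0.165, 0.004]
force: [0.7, 0.4, -0.6]
gripper_width: 0.746
```

Call:
apply_moves(
  deltas=[
    {"tx": 0.8, "ty": -4, "tz": 0, "rx": 0, "ry": 0, "rz": -0.1},
    {"tx": 1.6, "ty": -8, "tz": 0, "rx": 0, "ry": 0, "rz": -0.16},
    {"tx": 2.4, "ty": -12, "tz": 0, "rx": 0, "ry": 0, "rz": -0.16},
    {"tx": 3.2, "ty": -16, "tz": 0, "rx": 0, "ry": 0, "rz": -0.16},
    {"tx": 4, "ty": -20, "tz": 0, "rx": 0, "ry": 0, "rz": -0.16},
  ],
)

```text
t: 16.97
eef_pos: [0.5497, -0.0858, 0.1856]
orientation: [0.0, 0.996, 0.086, 0.004]
force: [0.1, 0.2, -0.8]
gripper_width: 0.744
```

Call:
apply_moves(
  deltas=[
    {"tx": 0.8, "ty": -4, "tz": 0, "rx": 0, "ry": 0, "rz": 0},
    {"tx": 1.6, "ty": -8, "tz": 0, "rx": 0, "ry": 0, "rz": 0},
    {"tx": 2.4, "ty": -12, "tz": 0, "rx": 0, "ry": 0, "rz": 0},
    {"tx": 3.2, "ty": -16, "tz": 0, "rx": 0, "ry": 0, "rz": 0},
    {"tx": 3.7, "ty": -18, "tz": 0, "rx": 0, "ry": 0, "rz": 0},
  ],
)

```text
t: 17.38
eef_pos: [0.5861, -0.2714, 0.1861]
orientation: [0.001, 0.996, 0.084, 0.004]
force: [0.3, -0.2, -0.2]
gripper_width: 0.745
```

Call:
apply_moves(
  deltas=[
    {"tx": 0.1, "ty": -1.5, "tz": -2, "rx": 0, "ry": 0, "rz": 0},
    {"tx": 0.1, "ty": -1.5, "tz": -5, "rx": 0, "ry": 0, "rz": 0},
    {"tx": 0.1, "ty": -1.5, "tz": -8, "rx": 0, "ry": 0, "rz": 0},
    {"tx": 0.1, "ty": -1.5, "tz": -11, "rx": 0, "ry": 0, "rz": 0},
    {"tx": 0.1, "ty": -1.5, "tz": -12, "rx": 0, "ry": 0, "rz": 0},
  ],
)

```text
t: 17.8
eef_pos: [0.5852, -0.2856, 0.0626]
orientation: [-0.0, 0.996, 0.084, 0.002]
force: [0.3, -0.2, -1.6]
gripper_width: 0.74
```

Call:
apply_moves(
  deltas=[
    {"tx": 0, "ty": 0, "tz": 0, "rx": 0, "ry": 0, "rz": 0},
  ],
)

```text
t: 17.88
eef_pos: [0.5844, -0.285, 0.0612]
orientation: [-0.001, 0.996, 0.084, 0.001]
force: [-0.1, -0.2, -0.3]
gripper_width: 0.744
```

```bash
python3 look.py l6 .004 .587 -.2864
```

```text
top offset 374 154
scene offset 123 204
[ 0.58435556 -0.28503268  0.06123714] [-0.11255203 -0.21510449 -0.33103717] 0.7443824878967295
```

View pics/l6.png

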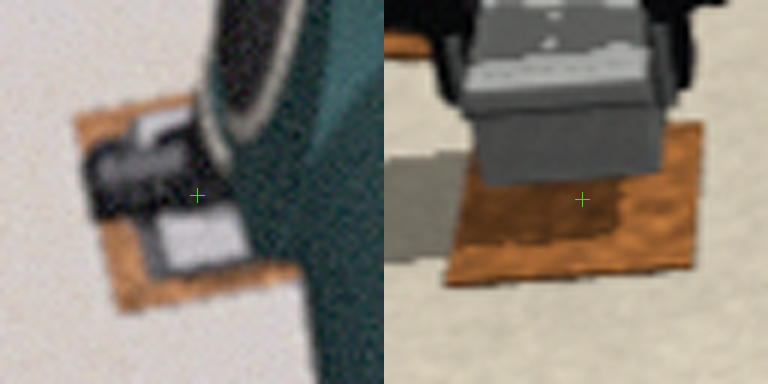

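The square tin hangs over the mat: bottom front edge (485-660) against the mat's front edge (447-693), so the middles agree at about 571. I lower it.

Call:
apply_moves(
  deltas=[
    {"tx": 0.25, "ty": -0.12, "tz": -0.8, "rx": 0, "ry": 0, "rz": 0},
    {"tx": 0.25, "ty": -0.12, "tz": -1.6, "rx": 0, "ry": 0, "rz": 0},
    {"tx": 0.25, "ty": -0.12, "tz": -2.2, "rx": 0, "ry": 0, "rz": 0},
    {"tx": 0.25, "ty": -0.12, "tz": -2.45, "rx": 0, "ry": 0, "rz": 0},
    {"tx": 0.25, "ty": -0.12, "tz": -2.45, "rx": 0, "ry": 0, "rz": 0},
  ],
)

```text
t: 18.4
eef_pos: [0.5876, -0.2865, 0.0384]
orientation: [-0.001, 0.996, 0.084, 0.001]
force: [0.2, 0.1, -1.0]
gripper_width: 0.746
```

Call:
apply_moves(
  deltas=[
    {"tx": 0, "ty": 0, "tz": -0.1, "rx": 0, "ry": 0, "rz": 0},
    {"tx": 0, "ty": 0, "tz": -0.15, "rx": 0, "ry": 0, "rz": 0},
    {"tx": 0, "ty": 0, "tz": -0.15, "rx": 0, "ry": 0, "rz": 0},
  ],
)

```text
t: 18.65
eef_pos: [0.5876, -0.2866, 0.037]
orientation: [-0.001, 0.996, 0.084, 0.001]
force: [-0.1, 0.3, -1.8]
gripper_width: 0.743
```

Call:
apply_moves(
  deltas=[
    {"tx": 0, "ty": 0, "tz": -0.1, "rx": 0, "ry": 0, "rz": 0},
    {"tx": 0, "ty": 0, "tz": -0.2, "rx": 0, "ry": 0, "rz": 0},
    {"tx": 0, "ty": 0, "tz": -0.2, "rx": 0, "ry": 0, "rz": 0},
  ],
)

```text
t: 18.9
eef_pos: [0.5877, -0.2867, 0.0353]
orientation: [-0.001, 0.996, 0.084, 0.001]
force: [0.0, -0.0, 3.9]
gripper_width: 0.745
```

Call:
apply_moves(
  deltas=[
    {"tx": 0, "ty": 0, "tz": 0, "rx": 0, "ry": 0, "rz": 0},
    {"tx": 0, "ty": 0, "tz": 0, "rx": 0, "ry": 0, "rz": 0},
    {"tx": 0, "ty": 0, "tz": 0, "rx": 0, "ry": 0, "rz": 0},
    {"tx": 0, "ty": 0, "tz": 0, "rx": 0, "ry": 0, "rz": 0},
    {"tx": 0, "ty": 0, "tz": 0, "rx": 0, "ry": 0, "rz": 0},
  ],
  claw=100,
)

```text
t: 19.32
eef_pos: [0.5877, -0.2866, 0.0353]
orientation: [-0.001, 0.996, 0.084, 0.001]
force: [-0.8, -0.3, -0.1]
gripper_width: 1.001
```

Call:
apply_moves(
  deltas=[
    {"tx": 0, "ty": 0, "tz": 1, "rx": 0, "ry": 0, "rz": 0},
    {"tx": 0, "ty": 0, "tz": 4, "rx": 0, "ry": 0, "rz": 0},
    {"tx": 0, "ty": 0, "tz": 8, "rx": 0, "ry": 0, "rz": 0},
    {"tx": 0, "ty": 0, "tz": 12, "rx": 0, "ry": 0, "rz": 0},
    {"tx": 1, "ty": 3, "tz": 15, "rx": 0, "ry": 0, "rz": 0},
  ],
)

```text
t: 19.73
eef_pos: [0.5959, -0.2638, 0.188]
orientation: [0.001, 0.997, 0.08, 0.002]
force: [0.5, -1.6, 0.6]
gripper_width: 0.999
```

Call:
apply_moves(
  deltas=[
    {"tx": 1.3, "ty": 4, "tz": 0, "rx": 0, "ry": 0, "rz": 0},
    {"tx": 2.6, "ty": 8, "tz": 0, "rx": 0, "ry": 0, "rz": 0},
    {"tx": 4, "ty": 12, "tz": 0, "rx": 0, "ry": 0, "rz": 0},
    {"tx": 5.3, "ty": 16, "tz": 0, "rx": 0, "ry": 0, "rz": 0},
    {"tx": 6.6, "ty": 20, "tz": 0, "rx": 0, "ry": 0, "rz": 0},
  ],
)

```text
t: 20.15
eef_pos: [0.6617, -0.0636, 0.1891]
orientation: [0.002, 0.997, 0.08, 0.002]
force: [0.3, -0.2, 0.3]
gripper_width: 1.001
```

```bash
python3 - <<'E'
from h import *
c=snap('top'); s=snap('scene')
for nm,C in(('top',c),('scene',s)):
    im=C['img'].astype(int); red=((im[...,0]>70)&(im[...,1]<40)&(im[...,2]<40)).astype(np.uint8)
    n,l,st,ce=cv2.connectedComponentsWithStats(red)
    for i in range(1,n):
        if st[i,4]>20: print(nm,ce[i].round(1),st[i],*[ray(C,ce[i],z)[0,:2].round(4) for z in(.095,.077)])
out=[]
for C,x,y in((c,374,154),(s,123,204)):
    a=cv2.convertScaleAbs(C['img'][y:y+66,x:x+66,::-1],alpha=1.6);out.append(cv2.resize(a,None,fx=6,fy=6,interpolation=2))
cv2.imwrite('pics/a3.png',np.hstack(out));print(r.observe()['eef_pos'])
E
```

```text
top [284.6 140.5] [281 136   9  11  77] [0.6892 0.0188] [0.6941 0.0191]
top [170.3 179.2] [166 175  10  10  78] [0.6015 0.2926] [0.605  0.2973]
scene [234.8 189.4] [233 187   5   6  25] [ 0.5214 -0.1105] [ 0.4931 -0.1144]
scene [425.6 222.8] [419 219  13   8  76] [0.6272 0.2908] [0.6025 0.3004]
scene [291.7 237.3] [285 233  14   9  97] [0.688  0.0187] [0.6654 0.0192]
scene [ 34.7 271.5] [ 27 270  16   4  26] [ 0.8064 -0.4284] [ 0.7876 -0.443 ]
[ 0.66258096 -0.05662706  0.18913335]
```

View pics/a3.png

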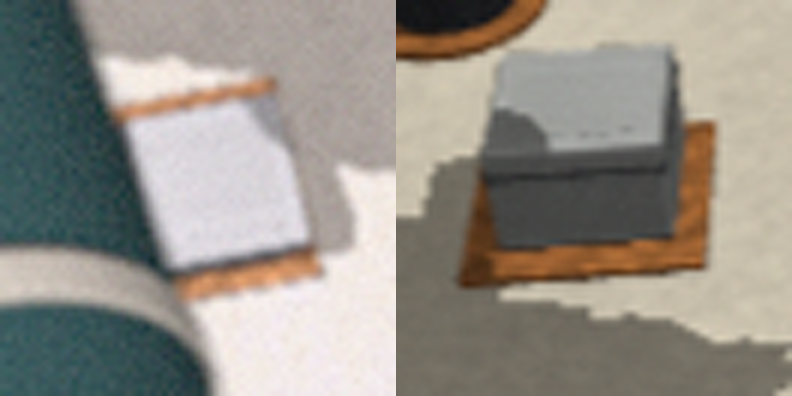

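The square tin stands on its mat, in line with it and with cork showing on its visible sides. Next is the tall vial at (.689,.019).

Call:
apply_moves(
  deltas=[
    {"tx": 1.3, "ty": 3.5, "tz": 0, "rx": 0, "ry": 0, "rz": 0},
    {"tx": 2.6, "ty": 6.5, "tz": 0, "rx": 0, "ry": 0, "rz": 0},
    {"tx": 2.65, "ty": 7.5, "tz": 0, "rx": 0, "ry": 0, "rz": 0},
    {"tx": 2.65, "ty": 7.5, "tz": 0, "rx": 0, "ry": 0, "rz": 0},
    {"tx": 2.65, "ty": 7.5, "tz": 0, "rx": 0, "ry": 0, "rz": 0},
  ],
)

```text
t: 20.67
eef_pos: [0.689, 0.0192, 0.1896]
orientation: [-0.0, 0.996, 0.086, 0.003]
force: [-0.3, -0.8, 1.1]
gripper_width: 1.0
```

Call:
apply_moves(
  deltas=[
    {"tx": 0, "ty": 0, "tz": -1, "rx": 0, "ry": 0, "rz": 0},
    {"tx": 0, "ty": 0, "tz": -3, "rx": 0, "ry": 0, "rz": 0},
    {"tx": 0, "ty": 0, "tz": -5, "rx": 0, "ry": 0, "rz": 0},
    {"tx": 0, "ty": 0, "tz": -5.5, "rx": 0, "ry": 0, "rz": 0},
    {"tx": 0, "ty": 0, "tz": -5.5, "rx": 0, "ry": 0, "rz": 0},
  ],
)

```text
t: 21.08
eef_pos: [0.6881, 0.0179, 0.1329]
orientation: [-0.0, 0.996, 0.085, 0.002]
force: [0.1, -0.9, 0.9]
gripper_width: 1.002
```

Call:
apply_moves(
  deltas=[
    {"tx": 0.1, "ty": 0.1, "tz": -2, "rx": 0, "ry": 0, "rz": 0},
    {"tx": 0.1, "ty": 0.1, "tz": -4, "rx": 0, "ry": 0, "rz": 0},
    {"tx": 0.1, "ty": 0.1, "tz": -6, "rx": 0, "ry": 0, "rz": 0},
    {"tx": 0.1, "ty": 0.1, "tz": -6.9, "rx": 0, "ry": 0, "rz": 0},
    {"tx": 0.1, "ty": 0.1, "tz": -6.9, "rx": 0, "ry": 0, "rz": 0},
  ],
)

```text
t: 21.5
eef_pos: [0.6884, 0.0185, 0.0628]
orientation: [-0.0, 0.996, 0.085, 0.001]
force: [0.9, 0.2, 0.5]
gripper_width: 1.0
```

Call:
apply_moves(
  deltas=[
    {"tx": 0, "ty": 0, "tz": 0, "rx": 0, "ry": 0, "rz": 0},
    {"tx": 0, "ty": 0, "tz": 0, "rx": 0, "ry": 0, "rz": 0},
    {"tx": 0, "ty": 0, "tz": 0, "rx": 0, "ry": 0, "rz": 0},
    {"tx": 0, "ty": 0, "tz": 0, "rx": 0, "ry": 0, "rz": 0},
    {"tx": 0, "ty": 0, "tz": 0, "rx": 0, "ry": 0, "rz": 0},
  ],
  claw=20,
  squeeze=30,
)

```text
t: 21.92
eef_pos: [0.6888, 0.0184, 0.0635]
orientation: [-0.0, 0.996, 0.085, 0.001]
force: [-0.9, 1.1, -0.4]
gripper_width: 0.318
```

Call:
apply_moves(
  deltas=[
    {"tx": 0, "ty": 0, "tz": 0, "rx": 0, "ry": 0, "rz": 0},
    {"tx": 0, "ty": 0, "tz": 0, "rx": 0, "ry": 0, "rz": 0},
    {"tx": 0, "ty": 0, "tz": 0, "rx": 0, "ry": 0, "rz": 0},
    {"tx": 0, "ty": 0, "tz": 0, "rx": 0, "ry": 0, "rz": 0},
  ],
)

```text
t: 22.25
eef_pos: [0.6888, 0.0184, 0.0636]
orientation: [-0.0, 0.996, 0.085, 0.001]
force: [-0.5, -0.8, 0.2]
gripper_width: 0.32
```

Call:
apply_moves(
  deltas=[
    {"tx": 0, "ty": 0, "tz": 1, "rx": 0, "ry": 0, "rz": 0},
    {"tx": 0, "ty": 0, "tz": 4, "rx": 0, "ry": 0, "rz": 0},
    {"tx": 0, "ty": 0, "tz": 8, "rx": 0, "ry": 0, "rz": 0},
    {"tx": 0, "ty": 0, "tz": 12, "rx": 0, "ry": 0, "rz": 0},
    {"tx": 0, "ty": 0, "tz": 12.5, "rx": 0, "ry": 0, "rz": 0},
  ],
)

```text
t: 22.67
eef_pos: [0.6913, 0.0191, 0.1969]
orientation: [-0.0, 0.996, 0.085, 0.006]
force: [1.3, 0.6, 0.5]
gripper_width: 0.322
```

Call:
apply_moves(
  deltas=[
    {"tx": -2.8, "ty": -2.5, "tz": 0, "rx": 0, "ry": 0, "rz": 0},
    {"tx": -5.6, "ty": -5, "tz": 0, "rx": 0, "ry": 0, "rz": 0},
    {"tx": -8.4, "ty": -7.7, "tz": 0, "rx": 0, "ry": 0, "rz": 0},
    {"tx": -11, "ty": -10, "tz": 0, "rx": 0, "ry": 0, "rz": 0},
    {"tx": -13.6, "ty": -12.5, "tz": 0, "rx": 0, "ry": 0, "rz": 0},
  ],
)

```text
t: 23.08
eef_pos: [0.5539, -0.1067, 0.1975]
orientation: [0.0, 0.996, 0.085, 0.006]
force: [0.9, -0.6, 0.0]
gripper_width: 0.319
```

Call:
apply_moves(
  deltas=[
    {"tx": 0, "ty": 0, "tz": 0, "rx": 0, "ry": 0, "rz": 0},
    {"tx": 0, "ty": 0, "tz": 0, "rx": 0, "ry": 0, "rz": 0},
  ],
)

```text
t: 23.25
eef_pos: [0.5529, -0.1085, 0.1984]
orientation: [0.001, 0.996, 0.084, 0.006]
force: [0.5, 1.3, -0.6]
gripper_width: 0.317
```

Call:
apply_moves(
  deltas=[
    {"tx": 0, "ty": 0.1, "tz": -2, "rx": 0, "ry": 0, "rz": 0},
    {"tx": 0, "ty": 0.1, "tz": -4, "rx": 0, "ry": 0, "rz": 0},
    {"tx": 0, "ty": 0.1, "tz": -6, "rx": 0, "ry": 0, "rz": 0},
    {"tx": 0, "ty": 0.1, "tz": -8.5, "rx": 0, "ry": 0, "rz": 0},
    {"tx": 0, "ty": 0.1, "tz": -8.5, "rx": 0, "ry": 0, "rz": 0},
  ],
)

```text
t: 23.67
eef_pos: [0.5517, -0.1063, 0.11]
orientation: [-0.0, 0.996, 0.084, 0.004]
force: [-1.2, -0.1, -1.7]
gripper_width: 0.318
```

```bash
python3 look.py l7 .022 .5526 -.1071
```

```text
top offset 304 168
scene offset 204 191
[ 0.5516853  -0.10630329  0.10998892] [-1.23653161 -0.12612888 -1.73924675] 0.3180935223109271
```

View pics/l7.png

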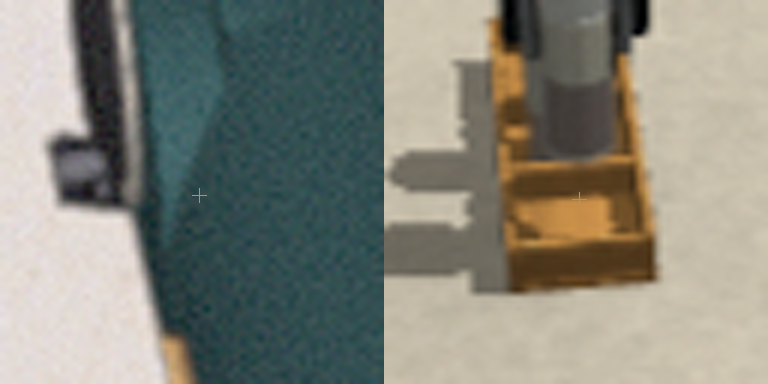

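The far cell's opening is centred at about (576,201), the cross is at (579,199) and the vial hangs above it at column 577. I lower it.

Call:
apply_moves(
  deltas=[
    {"tx": 0.1, "ty": -0.1, "tz": -1.5, "rx": 0, "ry": 0, "rz": 0},
    {"tx": 0.1, "ty": -0.1, "tz": -3, "rx": 0, "ry": 0, "rz": 0},
    {"tx": 0.1, "ty": -0.1, "tz": -3.6, "rx": 0, "ry": 0, "rz": 0},
    {"tx": 0.1, "ty": -0.1, "tz": -3.9, "rx": 0, "ry": 0, "rz": 0},
    {"tx": 0.1, "ty": -0.1, "tz": -3.9, "rx": 0, "ry": 0, "rz": 0},
  ],
)

```text
t: 24.18
eef_pos: [0.5546, -0.1074, 0.0749]
orientation: [0.0, 0.996, 0.084, 0.006]
force: [-0.2, 0.5, 0.2]
gripper_width: 0.323
```

Call:
apply_moves(
  deltas=[
    {"tx": 0, "ty": 0, "tz": -0.1, "rx": 0, "ry": 0, "rz": 0},
    {"tx": 0, "ty": 0, "tz": -0.2, "rx": 0, "ry": 0, "rz": 0},
    {"tx": 0, "ty": 0, "tz": -0.2, "rx": 0, "ry": 0, "rz": 0},
  ],
)

```text
t: 24.43
eef_pos: [0.5548, -0.1075, 0.0734]
orientation: [0.0, 0.996, 0.084, 0.006]
force: [-0.1, -0.8, -0.6]
gripper_width: 0.32
```

Call:
apply_moves(
  deltas=[
    {"tx": -0.1, "ty": 0, "tz": -0.2, "rx": 0, "ry": 0.011, "rz": 0},
    {"tx": -0.1, "ty": 0, "tz": -0.4, "rx": 0, "ry": 0.011, "rz": 0},
    {"tx": -0.1, "ty": 0, "tz": -0.5, "rx": 0, "ry": 0.011, "rz": 0},
    {"tx": -0.1, "ty": 0, "tz": -0.5, "rx": 0, "ry": 0.011, "rz": 0},
  ],
)

```text
t: 24.77
eef_pos: [0.5537, -0.1075, 0.0681]
orientation: [-0.0, 0.996, 0.084, 0.001]
force: [-0.2, 0.3, -1.5]
gripper_width: 0.318
```

Call:
apply_moves(
  deltas=[
    {"tx": 0, "ty": 0, "tz": -0.1, "rx": 0, "ry": 0, "rz": 0},
    {"tx": 0, "ty": 0, "tz": -0.15, "rx": 0, "ry": 0, "rz": 0},
  ],
)

```text
t: 24.93
eef_pos: [0.5542, -0.1075, 0.0673]
orientation: [0.0, 0.996, 0.084, 0.001]
force: [-6.2, 0.6, 24.6]
gripper_width: 0.318
```

Call:
apply_moves(
  deltas=[
    {"tx": 0, "ty": 0, "tz": 0.1, "rx": 0, "ry": 0, "rz": 0},
    {"tx": 0, "ty": 0, "tz": 0.1, "rx": 0, "ry": 0, "rz": 0},
    {"tx": 0, "ty": 0, "tz": 0.1, "rx": 0, "ry": 0, "rz": 0},
    {"tx": 0, "ty": 0, "tz": 0.1, "rx": 0, "ry": 0, "rz": 0},
  ],
  claw=90,
)

```text
t: 25.27
eef_pos: [0.5541, -0.1074, 0.0683]
orientation: [0.0, 0.996, 0.084, 0.001]
force: [-0.5, 0.9, -0.0]
gripper_width: 0.866
```

Call:
apply_moves(
  deltas=[
    {"tx": 0, "ty": 0, "tz": 1, "rx": 0, "ry": 0, "rz": 0},
    {"tx": 0, "ty": 0, "tz": 4, "rx": 0, "ry": 0, "rz": 0},
    {"tx": 0, "ty": 0, "tz": 7, "rx": 0, "ry": 0, "rz": 0},
    {"tx": 0, "ty": 0, "tz": 10, "rx": 0, "ry": 0, "rz": 0},
    {"tx": 0, "ty": 0, "tz": 12, "rx": 0, "ry": 0, "rz": 0},
  ],
)

```text
t: 25.68
eef_pos: [0.5547, -0.1073, 0.1917]
orientation: [0.0, 0.996, 0.084, 0.002]
force: [-0.3, 0.0, 0.2]
gripper_width: 0.901
```

Call:
apply_moves(
  deltas=[
    {"tx": 0.5, "ty": 4, "tz": 0, "rx": 0, "ry": 0, "rz": 0},
    {"tx": 1, "ty": 8, "tz": 0, "rx": 0, "ry": 0, "rz": 0},
    {"tx": 1.5, "ty": 12, "tz": 0, "rx": 0, "ry": 0, "rz": 0},
    {"tx": 2, "ty": 16, "tz": 0, "rx": 0, "ry": 0, "rz": 0},
    {"tx": 2.5, "ty": 20, "tz": 0, "rx": 0, "ry": 0, "rz": 0},
  ],
)

```text
t: 26.1
eef_pos: [0.5795, 0.0945, 0.1926]
orientation: [0.0, 0.996, 0.084, 0.003]
force: [0.8, 0.5, 1.0]
gripper_width: 0.9
```

```bash
python3 - <<'E'
from h import *
for nm in('top','scene'):
    C=snap(nm)
    im=C['img'].astype(int); red=((im[...,0]>70)&(im[...,1]<40)&(im[...,2]<40)).astype(np.uint8)
    n,l,st,ce=cv2.connectedComponentsWithStats(red)
    for i in range(1,n):
        if st[i,4]>20: print(nm,ce[i].round(1),st[i],*[ray(C,ce[i],z)[0,:2].round(4) for z in(.099,.077,.081)])
print(r.observe()['eef_pos'])
E
```

```text
top [170.3 179.2] [165 175  11  10  78] [0.6006 0.2916] [0.6049 0.2974] [0.6041 0.2963]
top [338.9 193.9] [334 189  11  11  98] [ 0.5561 -0.106 ] [ 0.5595 -0.108 ] [ 0.5589 -0.1077]
top [344.5 217.3] [340 213  10  10  82] [ 0.5007 -0.1171] [ 0.503  -0.1193] [ 0.5026 -0.1189]
scene [232.4 189.7] [227 187  13   7  62] [ 0.5291 -0.1149] [ 0.4946 -0.1199] [ 0.5009 -0.119 ]
scene [425.6 222.8] [419 219  13   8  77] [0.6326 0.2887] [0.6023 0.3004] [0.6078 0.2983]
scene [ 37.3 271.6] [ 32 270  11   4  21] [ 0.8104 -0.4207] [ 0.7875 -0.4383] [ 0.7917 -0.4351]
[0.57920991 0.10024722 0.19275853]
```

Call:
apply_moves(
  deltas=[
    {"tx": 0.6, "ty": 4, "tz": 0, "rx": 0, "ry": 0, "rz": 0},
    {"tx": 1.2, "ty": 8, "tz": 0, "rx": 0, "ry": 0, "rz": 0},
    {"tx": 1.8, "ty": 12, "tz": 0, "rx": 0, "ry": 0, "rz": 0},
    {"tx": 2.3, "ty": 16, "tz": 0, "rx": 0, "ry": 0, "rz": 0},
    {"tx": 2.5, "ty": 19.3, "tz": 0, "rx": 0, "ry": 0, "rz": 0},
  ],
  claw=100,
)

```text
t: 26.62
eef_pos: [0.6041, 0.296, 0.1935]
orientation: [-0.002, 0.996, 0.089, 0.003]
force: [0.4, 0.2, 1.0]
gripper_width: 1.001
```

Call:
apply_moves(
  deltas=[
    {"tx": 0, "ty": 0, "tz": -1, "rx": 0, "ry": 0, "rz": 0},
    {"tx": 0, "ty": 0, "tz": -3, "rx": 0, "ry": 0, "rz": 0},
    {"tx": 0, "ty": 0, "tz": -5, "rx": 0, "ry": 0, "rz": 0},
    {"tx": 0, "ty": 0, "tz": -7, "rx": 0, "ry": 0, "rz": 0},
    {"tx": 0, "ty": 0, "tz": -7, "rx": 0, "ry": 0, "rz": 0},
  ],
)

```text
t: 27.03
eef_pos: [0.6025, 0.2949, 0.1202]
orientation: [-0.001, 0.996, 0.089, 0.001]
force: [-0.4, -0.6, -0.7]
gripper_width: 0.998
```

Call:
apply_moves(
  deltas=[
    {"tx": 0.15, "ty": 0.3, "tz": -1, "rx": 0, "ry": 0, "rz": 0},
    {"tx": 0.15, "ty": 0.3, "tz": -3, "rx": 0, "ry": 0, "rz": 0},
    {"tx": 0.15, "ty": 0.3, "tz": -5, "rx": 0, "ry": 0, "rz": 0},
    {"tx": 0.15, "ty": 0.3, "tz": -6.6, "rx": 0, "ry": 0, "rz": 0},
    {"tx": 0.15, "ty": 0.3, "tz": -6.6, "rx": 0, "ry": 0, "rz": 0},
  ],
)

```text
t: 27.45
eef_pos: [0.603, 0.2973, 0.0517]
orientation: [-0.0, 0.996, 0.089, -0.001]
force: [-0.1, 0.1, -0.3]
gripper_width: 1.003
```

Call:
apply_moves(
  deltas=[
    {"tx": 0, "ty": 0, "tz": 0, "rx": 0, "ry": 0, "rz": 0},
    {"tx": 0, "ty": 0, "tz": 0, "rx": 0, "ry": 0, "rz": 0},
    {"tx": 0, "ty": 0, "tz": 0, "rx": 0, "ry": 0, "rz": 0},
    {"tx": 0, "ty": 0, "tz": 0, "rx": 0, "ry": 0, "rz": 0},
    {"tx": 0, "ty": 0, "tz": 0, "rx": 0, "ry": 0, "rz": 0},
  ],
  claw=20,
  squeeze=30,
)

```text
t: 27.87
eef_pos: [0.6034, 0.2975, 0.0526]
orientation: [-0.0, 0.996, 0.089, -0.0]
force: [0.1, -1.4, 8.8]
gripper_width: 0.321
```

Call:
apply_moves(
  deltas=[
    {"tx": 0, "ty": 0, "tz": 0, "rx": 0, "ry": 0, "rz": 0},
    {"tx": 0, "ty": 0, "tz": 0, "rx": 0, "ry": 0, "rz": 0},
    {"tx": 0, "ty": 0, "tz": 0, "rx": 0, "ry": 0, "rz": 0},
    {"tx": 0, "ty": 0, "tz": 0, "rx": 0, "ry": 0, "rz": 0},
  ],
)

```text
t: 28.2
eef_pos: [0.6035, 0.2975, 0.0527]
orientation: [-0.0, 0.996, 0.089, -0.0]
force: [-0.5, -0.3, 1.3]
gripper_width: 0.32
```

Call:
apply_moves(
  deltas=[
    {"tx": 0, "ty": 0, "tz": 1, "rx": 0, "ry": 0, "rz": 0},
    {"tx": 0, "ty": 0, "tz": 4, "rx": 0, "ry": 0, "rz": 0},
    {"tx": 0, "ty": 0, "tz": 8, "rx": 0, "ry": 0, "rz": 0},
    {"tx": 0, "ty": 0, "tz": 12, "rx": 0, "ry": 0, "rz": 0},
    {"tx": 0, "ty": 0, "tz": 14.5, "rx": 0, "ry": 0, "rz": 0},
  ],
)

```text
t: 28.62
eef_pos: [0.604, 0.2982, 0.2026]
orientation: [-0.001, 0.996, 0.089, 0.001]
force: [1.0, 0.3, -0.4]
gripper_width: 0.322
```

Call:
apply_moves(
  deltas=[
    {"tx": -1.5, "ty": -4, "tz": 0, "rx": 0, "ry": 0, "rz": 0},
    {"tx": -3, "ty": -8, "tz": 0, "rx": 0, "ry": 0, "rz": 0},
    {"tx": -4.5, "ty": -12, "tz": 0, "rx": 0, "ry": 0, "rz": 0},
    {"tx": -6, "ty": -16, "tz": 0, "rx": 0, "ry": 0, "rz": 0},
    {"tx": -7.5, "ty": -20, "tz": 0, "rx": 0, "ry": 0, "rz": 0},
  ],
)

```text
t: 29.03
eef_pos: [0.5295, 0.1009, 0.2032]
orientation: [-0.001, 0.996, 0.089, 0.002]
force: [2.0, -1.3, 0.0]
gripper_width: 0.319
```

Call:
apply_moves(
  deltas=[
    {"tx": -1.5, "ty": -4, "tz": 0, "rx": 0, "ry": 0, "rz": 0},
    {"tx": -3, "ty": -8, "tz": 0, "rx": 0, "ry": 0, "rz": 0},
    {"tx": -4.5, "ty": -12, "tz": 0, "rx": 0, "ry": 0, "rz": 0},
    {"tx": -6, "ty": -16, "tz": 0, "rx": 0, "ry": 0, "rz": 0},
    {"tx": -7.5, "ty": -20, "tz": 0, "rx": 0, "ry": 0, "rz": 0},
  ],
)

```text
t: 29.45
eef_pos: [0.456, -0.0939, 0.2041]
orientation: [-0.001, 0.996, 0.089, 0.002]
force: [1.6, -0.4, -0.1]
gripper_width: 0.318
```

Call:
apply_moves(
  deltas=[
    {"tx": -0.6, "ty": -3.2, "tz": 0, "rx": 0, "ry": 0, "rz": 0},
    {"tx": -0.6, "ty": -3.2, "tz": 0, "rx": 0, "ry": 0, "rz": 0},
    {"tx": -0.6, "ty": -3.2, "tz": -3, "rx": 0, "ry": 0, "rz": 0},
    {"tx": -0.6, "ty": -3.2, "tz": -6, "rx": 0, "ry": 0, "rz": 0},
    {"tx": -0.6, "ty": -3.2, "tz": -9, "rx": 0, "ry": 0, "rz": 0},
  ],
)

```text
t: 29.87
eef_pos: [0.4503, -0.1261, 0.114]
orientation: [-0.0, 0.996, 0.089, 0.003]
force: [-0.3, -0.6, -0.9]
gripper_width: 0.324
```

```bash
python3 look.py l8 .022 .4504 -.1259
```

```text
top offset 313 208
scene offset 201 166
[ 0.45033601 -0.12611145  0.11399935] [-0.25439735 -0.61200834 -0.87281316] 0.32427608021989707
```

View pics/l8.png

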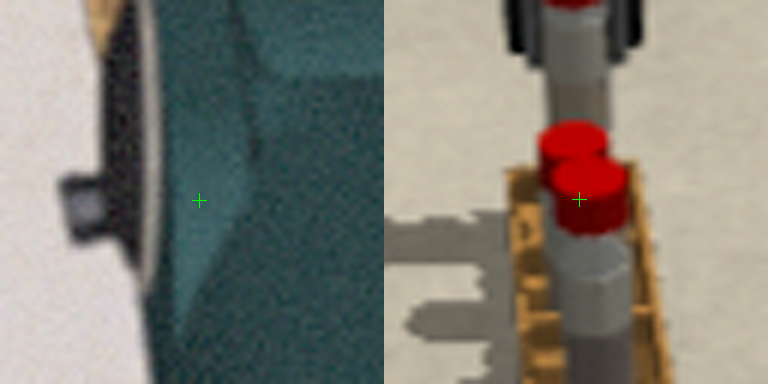

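The held vial (column 578) hangs behind the middle and tall vials, in line with the box's back wall (505-637). I lower it.

Call:
apply_moves(
  deltas=[
    {"tx": 0, "ty": 0, "tz": -1.5, "rx": 0, "ry": 0.004, "rz": 0},
    {"tx": 0, "ty": 0, "tz": -3, "rx": 0, "ry": 0.004, "rz": 0},
    {"tx": 0, "ty": 0, "tz": -4.5, "rx": 0, "ry": 0.004, "rz": 0},
    {"tx": 0, "ty": 0, "tz": -5.2, "rx": 0, "ry": 0.004, "rz": 0},
    {"tx": 0, "ty": 0, "tz": -5.2, "rx": 0, "ry": 0.004, "rz": 0},
  ],
)

```text
t: 30.38
eef_pos: [0.4482, -0.1251, 0.0598]
orientation: [-0.002, 0.996, 0.09, -0.003]
force: [-0.3, -0.2, -0.4]
gripper_width: 0.32
```

Call:
apply_moves(
  deltas=[
    {"tx": 0, "ty": 0, "tz": -0.1, "rx": 0, "ry": 0, "rz": 0},
    {"tx": 0, "ty": 0, "tz": -0.2, "rx": 0, "ry": 0, "rz": 0},
    {"tx": 0, "ty": 0, "tz": -0.2, "rx": 0, "ry": 0, "rz": 0},
  ],
)

```text
t: 30.63
eef_pos: [0.4487, -0.1253, 0.0587]
orientation: [-0.002, 0.996, 0.09, -0.002]
force: [-0.3, 0.3, -1.3]
gripper_width: 0.322
```

Call:
apply_moves(
  deltas=[
    {"tx": 0.1, "ty": 0, "tz": -0.1, "rx": 0, "ry": -0.004, "rz": 0},
    {"tx": 0.1, "ty": 0, "tz": -0.25, "rx": 0, "ry": -0.004, "rz": 0},
    {"tx": 0.1, "ty": 0, "tz": -0.25, "rx": 0, "ry": -0.004, "rz": 0},
  ],
)

```text
t: 30.88
eef_pos: [0.4502, -0.1254, 0.0566]
orientation: [-0.001, 0.996, 0.09, 0.0]
force: [0.4, -1.0, 3.9]
gripper_width: 0.319
```

Call:
apply_moves(
  deltas=[
    {"tx": 0, "ty": 0, "tz": 0, "rx": 0, "ry": 0, "rz": 0},
    {"tx": 0, "ty": 0, "tz": 0, "rx": 0, "ry": 0, "rz": 0},
    {"tx": 0, "ty": 0, "tz": 0, "rx": 0, "ry": 0, "rz": 0},
    {"tx": 0, "ty": 0, "tz": 0, "rx": 0, "ry": 0, "rz": 0},
  ],
  claw=90,
)

```text
t: 31.22
eef_pos: [0.4501, -0.1254, 0.0565]
orientation: [-0.001, 0.996, 0.09, 0.0]
force: [0.0, 0.5, 0.3]
gripper_width: 0.867
```

Call:
apply_moves(
  deltas=[
    {"tx": 0, "ty": 0, "tz": 1, "rx": 0, "ry": 0, "rz": 0},
    {"tx": 0, "ty": 0, "tz": 4, "rx": 0, "ry": 0, "rz": 0},
    {"tx": 0, "ty": 0, "tz": 8, "rx": 0, "ry": 0, "rz": 0},
    {"tx": 0, "ty": 0, "tz": 12, "rx": 0, "ry": 0, "rz": 0},
    {"tx": 0, "ty": 2, "tz": 14, "rx": 0, "ry": 0, "rz": 0},
  ],
)

```text
t: 31.63
eef_pos: [0.451, -0.1077, 0.2011]
orientation: [-0.0, 0.996, 0.088, 0.002]
force: [1.1, -1.2, 0.8]
gripper_width: 0.903
```

Call:
apply_moves(
  deltas=[
    {"tx": -1, "ty": 4, "tz": 0, "rx": 0, "ry": 0, "rz": 0},
    {"tx": -2, "ty": 8, "tz": 0, "rx": 0, "ry": 0, "rz": 0},
    {"tx": -3, "ty": 12, "tz": 0, "rx": 0, "ry": 0, "rz": 0},
    {"tx": -4, "ty": 16, "tz": 0, "rx": 0, "ry": 0, "rz": 0},
    {"tx": -5, "ty": 20, "tz": 0, "rx": 0, "ry": 0, "rz": 0},
  ],
)

```text
t: 32.05
eef_pos: [0.4, 0.0939, 0.202]
orientation: [0.0, 0.996, 0.088, 0.003]
force: [1.3, 0.4, 0.3]
gripper_width: 0.897
```

```bash
python3 - <<'E'
from h import *
c=snap('top');s=snap('scene')
for nm,C in(('top',c),('scene',s)):
    im=C['img'].astype(int); red=((im[...,0]>70)&(im[...,1]<40)&(im[...,2]<40)).astype(np.uint8)
    n,l,st,ce=cv2.connectedComponentsWithStats(red)
    for i in range(1,n):
        if st[i,4]>20: print(nm,ce[i].round(1),st[i],*[ray(C,ce[i],z)[0,:2].round(4) for z in(.099,.081)])
# panels with expected outlines of tin tops (green) when perfectly centred
def poly(w,h,x,y,z,yaw):
    a=np.radians(yaw);R=np.array([[np.cos(a),-np.sin(a)],[np.sin(a),np.cos(a)]])
    P=np.array([(-w,-h),(w,-h),(w,h),(-w,h)])/2@R.T+[x,y]; return np.c_[P,np.full(4,z)]
t=np.linspace(0,6.283,40)
X=[(poly(.064,.064,.587,-.2864,.05,9.6),(.587,-.2864)),(np.c_[.4581+.027*np.cos(t),-.381+.027*np.sin(t),np.full(40,.048)],(.458,-.381)),(poly(.05,.028,.4417,.3585,.048,24.3),(.4418,.3586)),(None,(.5015,-.1165))]
rows=[]
for C in(c,s):
    out=[]
    for P,q in X:
        u=proj(C,[[*q,.025]])[0]; x0,y0=(u-25).astype(int)
        a=cv2.convertScaleAbs(C['img'][y0:y0+50,x0:x0+50,::-1],alpha=1.6);a=cv2.resize(a,(200,200),interpolation=2)
        if P is not None: cv2.polylines(a,[((proj(C,P)-[x0,y0]+.5)*4-.5).round().astype(np.int32)],True,(0,255,0),1)
        out.append(a)
    rows.append(np.hstack(out))
cv2.imwrite('pics/fin.png',np.vstack(rows));print(r.observe()['eef_pos'])
E
```

```text
top [338.8 194.3] [334 190  11  10  93] [ 0.5552 -0.1057] [ 0.558  -0.1073]
top [344.4 217.3] [339 212  12  11  87] [ 0.5008 -0.117 ] [ 0.5027 -0.1188]
top [346.9 238.5] [342 234  11  10  91] [ 0.4512 -0.121 ] [ 0.4524 -0.1229]
scene [233.7 192.2] [227 186  15  13 139] [ 0.5394 -0.111 ] [ 0.5115 -0.1149]
[0.39944911 0.09744737 0.20214322]
```

View pics/fin.png

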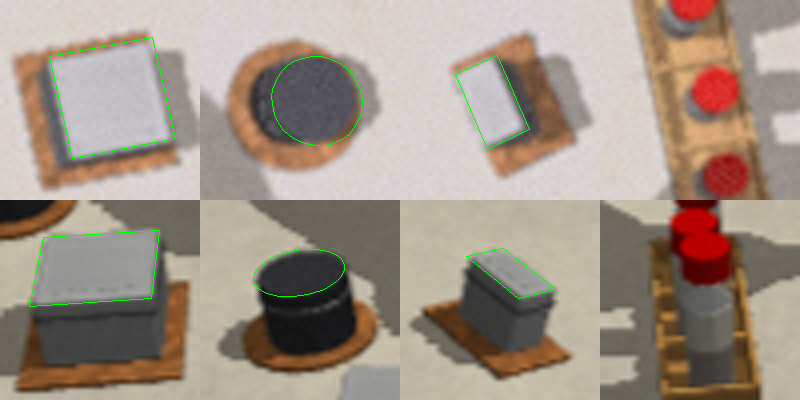

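The outlines drawn for perfectly centred tins fall on all three lids; the round one is about 2 mm off in the top view. All three caps sit over their cells at the right height, so I hand in.

```bash
python3 -c "
from plant import r
print(r.close_job())"
```

```text
the job is handed in; nothing more can be done
None
```

I took the stack apart, set each tin on its own mat, and stood the two loose vials in the free end cells: the tall one in the far cell, the short one in the near cell. The job was handed in at about 32 s of the 125 s allowed, with the gripper open and clear of everything. The hand-in gave no verdict.

**Tins:** In the last pictures, outlines drawn for perfectly centred tins matched the square and oblong lids in both views, in position and turn, to about 1–2 mm. The round tin matched in the scene view but looked about 2–3 mm toward +y in the top view. I left it, as it stands well inside its mat.

**Vials:** The caps sit at their cell centres to within about 3–4 mm. Each vial was pressed until contact, at the height expected for the cell floor. The middle vial is still upright where it was. The near (short) vial is mostly hidden in the scene view, so its uprightness was checked only from the top view and that contact height.

**Force:** The highest force I read at the wrist was 38 N, when the round tin touched down, against the 120 N limit.

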